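Put the tape away and wedge the box lid shut

TASK

Take the narrow roll of tape up off its spindle and lay it flat on the floor of the wooden box. Then close the box: slide its dovetailed lid, narrow end first, into the tapered way from the wide end and push it until it wedges tight, its ends flush with the ends of the box. Leave the wide roll on its spindle and everything else on the bench where it is.

Things in the scene. Friction and masses are not known exactly. Their poses are not given: they have to be found in the camera images.
- box: Open wooden box fixed to the bench, 160 long (its x), 128 wide (y), 50 high. Origin: centre of the underside, on the bench. Floor 6 thick; cavity 146 (x) by 74 (y). The lid lies on flat ledges at z = 40 on the side walls, between two rails up to z = 50 whose inner faces overhang (30 degrees off vertical) and hold it down. Its +x points to the robot's left, give or take 20 degrees.
- way_mouth (a point): Middle of the wide end of the box's dovetail way, at ledge height: 80 from the box's middle towards its -x, 40 above the bench; axes as the box's. The way is open at both ends; at ledge height it is 112 wide here, 92 at the box's +x end, and 11.5 less at the rails' top. The lid enters here and slides to +x.
- lid_home (a point): Where the lid's origin is when home (box frame 0, 0, 40 mm), lid x along the box's x, ends flush. Side play: 0.06 mm each side per mm short of home. 120 mm or more short of home the lid can be lowered straight down on to the ledges, with 1.5 mm to spare. It touches both rails 1 mm before flush; a push of 8 to 15 N wedges it flush within 1 mm, where it stays.
- lid: Loose wooden dovetail lid, about 160 g, lying flat on the bench, handle up: 160 long (its x), 9 thick, underside 112 wide at its -x end (wide end) and 92 at its +x end (narrow end), top face 10 narrower. Origin: centre of the underside; z up.
- lid_handle (a point): Grip point in the lid's handle, a crossbar 14 thick (lid's x), 56 wide (y), standing 28 above the lid's top, 20 from the lid's middle towards its wide end. The point lies 29 above the lid's underside, 8 below the bar's top, in the bar's middle; axes as the lid's.
- roll_narrow: Narrow roll of brown tape, 56 outside diameter, 24 high, 25 bore, about 70 g, sitting flat on the collar of its spindle. Origin: centre of its underside; z is its axis. Lying on the box floor its origin is 6 above the bench.
- stand_narrow: Stand carrying the narrow roll, fixed: round foot 80 diameter and 12 high, collar 33 diameter up to z = 32, then the upright spindle 18 diameter up to z = 75. Origin: centre of the underside. It looks the same as the other stand; the two may swap places.
- roll_wide: Wide roll of the same tape, 56 outside diameter, 42 high, on the other stand; to be left alone. Origin: centre of its underside.
- stand_wide: The other stand, same shape and sizes, carrying the wide roll; fixed.
- polish_tin: Round shoe polish tin, 68 diameter, 26 high, loose bystander. Origin under its centre.
- bulb_carton: Upright light bulb carton, 60 by 60 by 85 high, loose bystander. Origin under its centre.
- cutter_box: Small grey case, 110 by 35 by 22 high, loose bystander. Origin under its centre.
- screwdriver: Screwdriver with black handle, 190 long, loose bystander.
- torch: Black torch, 135 long, 38 high, lying on the bench, loose bystander.
Not all that is in view belongs to the job. Leave any red or turquoise look-alike of the roll_narrow alone.

How it is judged (in metres and radians):
On the way, in this order (a step that is already met when the one before it is completed fails the run):
1. the narrow roll has been lifted clear of its spindle (z of roll_narrow in the frame of stand_narrow above 0.075 m), for 0.05 s.
2. the narrow roll lies flat on the floor of the box, let go (x of roll_narrow in the frame of box between -0.047 and 0.047 m and y of roll_narrow in the frame of box between -0.014 and 0.014 m and z of roll_narrow in the frame of box below 0.01 m and angle between the z axis of roll_narrow and the z axis of box, either way round below 0.1 rad and contact force between roll_narrow and the fingers below 0.05 N), for 0.2 s.
3. the lid is wedged home in the way (x of lid in the frame of box between -0.003 and 0.005 m and y of lid in the frame of box between -0.002 and 0.002 m and z of lid in the frame of box between 0.0375 and 0.0425 m and angle between the x axis of lid and the x axis of box, either way round below 0.03 rad and angle between the z axis of lid and the z axis of box, either way round below 0.03 rad and contact force between lid and box above 6 N), for 0.2 s.
At the end, for the whole second after the job is handed in: The narrow roll lies flat (6 degrees) and still on the box floor; the lid is down in the way, straight (1.7 degrees, 2 mm sideways), 3 mm short of to 5 mm past flush, still, and wedged: pressing on the way with over 6 N in all; the wide roll is seated on its own spindle (all of step 3 and x of roll_narrow in the frame of box between -0.047 and 0.047 m and y of roll_narrow in the frame of box between -0.014 and 0.014 m and z of roll_narrow in the frame of box below 0.01 m and angle between the z axis of roll_narrow and the z axis of box, either way round below 0.1 rad and linear speed of each of roll_narrow, lid below 0.02 m/s and horizontal distance between roll_wide and stand_wide below 0.012 m and z of roll_wide in the frame of stand_wide below 0.036 m); the robot touches nothing.
It fails at once if the wide roll is lifted or dragged along (more than 15 mm) (distance of roll_wide from where it was at the start of the episode above 0.015 m).
It fails at once if a bystander on the bench is shifted by more than 25 mm (distance of any of polish_tin, bulb_carton, cutter_box, screwdriver, torch from where it was at the start of the episode above 0.025 m).
It also fails if it takes over 72 s, if anything falls off the work surface, if the arm or the gripper's body presses on something with over 40 N, if the wrist force passes 120 N, or if a joint passes its speed limit or range.

ROBOT

A 7-joint arm with a two-finger parallel gripper is mounted at the origin on the work surface. World frame = base frame: x ahead of the robot, y to its left, z up, the work surface at z = 0. Lengths are in mm, angles in rad, forces in N, time in s.
With the tool pointing down it reaches from about 425 to 800 mm from the base axis. Payload 8.3 kg.
Tool frame: the origin (TCP) lies at the very end of the fingers, on their centre line; the grasp point (between the pads) lies 19 mm behind it (tcp_to_grasp is the distance from the TCP to the grasp point, in mm); z points along the fingers, x is the direction in which the jaws open and shut, and the axes are right-handed (so a half turn about z gives the same grasp; the last joint's range is limited). The gripper opens to 85 mm and grips with 20 to 120 N. Pads are 22 mm wide; open, the fingers measure 114 mm over their backs; the gripper's body (76 mm by 85 mm) begins 54 mm behind the grasp point. The pads swing forward as they close: fully open they stand 13 mm farther back than shut.
Start: joints at [-1.212, 0.383, 0.016, 1.37, -0.006, 1.388, -0.046], TCP at [255.825, 570.225, 231.279] pointing down, gripper open.
Joint ranges: [-2.95, 2.95], [-0.25, 2.06], [-1.52, 1.56], [0.18, 2.33], [-1.44, 4.58], [0.02, 2.06], [-3.01, 3.01]. Speed limits (rad/s): [2.39, 2.39, 3.01, 3.01, 3.14, 3.14, 3.14].

INTERFACE

Orientations are given as a rotation vector (axis times angle).
In Python, from rig import * gives the robot as it stands. The module is installed in compiled form; this text tells all that it offers.
- The arm moves only by the tool jog_arm, never from a script. Its argument "moves" is a list of rows, each an object with "grip": the closure in counts, from 0 (fully open) to 255 (shut); "travel": the shift along the tool's x, y, z in mm, a list of three; "rot": the turn, a rotation vector about the tool's x, y, z in rad, a list of three. In form: [{"grip": grip, "travel": [tx, ty, tz], "rot": [ax, ay, az]}, ...]. A call has 1 to 5 rows; each row is the pose to reach, as a shift and turn from the pose commanded when the call began, along the tool's axes at that moment; what a row does not reach only later rows make up. A row lasts 1/12 s, in which the tool goes at most 41.7 mm and 7.16 degrees, less where a joint would pass 70% of its speed; a pose out of reach is approached as far as the arm can. A call with a gripper value outside its range is refused whole. The fingers move at their own pace and stop on an object; the grip force is fixed at half the most. Time passes only in rows, so rows that repeat a pose let the fingers close. It gives the time, the measured TCP pose, the force and the opening at its end, in the units of the state.
- read_state(): the state, without advancing time (a new reading comes with each control period).
- snapshot(name): name is "scene" or "top" or "wrist"; returns (picture, depth): 384x512x3 uint8, red, green, blue; 384x512 float32, mm along the optical axis (not along the pixel's ray), 0 where there is no reading.
- get_calibration(name): a dict with "K" (3x3 intrinsics, pixels), "extrinsics" (4x4, takes a point from world to camera coordinates). Camera axes: x right, y down, z forward; pixel columns grow to the right and rows downward; lengths in mm; the calibration is good to about 2 mm. A picture is of the moment at which its call begins: read the wrist's pose just before it. get_calibration takes no time and is no camera call; for the wrist camera it gives the pose at the moment of the call.
- finish_job(): hands the job in, once; it reports no verdict.
Trained networks look in the newest picture that a camera, given by its name, has taken for a name from the list of things; names that differ only in an ending like _2 or _b are one class to them, and where a whole thing is asked for, a point or a joint stands for the part that bears it (a point fixed in the world has none). Each returns a list of dicts, best first, with "conf" (0 to 1); they miss things now and then, are a little off and sometimes report something else, mostly with a low value. They report only what shows in the picture. A call takes as long as a camera call. They do not tell look-alikes from the thing itself.
- look_for(label, camera): "extent" ([left, top, right, bottom] in pixels, round what is visible of it).
- regions_of(label, camera): "mask" (384x512 bool, what is visible of it) and "extent" ([left, top, right, bottom] in pixels, round what is visible of it).
The state is a dict: "clock": time; "q": joint angles; "joint_velocities": joint speeds; "joint_torque": joint torques, N m; "ee_pos": TCP position; "tool_rot": TCP orientation; "wrist_force": force on the tool from outside, world axes, zero at the start; "ft_torque": the same for the moment, N m; "grip_width": opening from 0.0 (shut) to 1.0 (fully open).
Only numpy, scipy, OpenCV 4.12 (cv2) and the standard library are available. Lean on these libraries where they do the work, as an engineer would, in place of code of your own. Each camera call takes 0.05 s, during which the arm holds its last target.

## Working session

There is one attempt and no reset: what is moved stays moved. The work goes in short steps, Python scripts to look and compute and a tool call to move; the robot and the scene stay as the last step left them, time stands still between calls to the robot, and variables do not carry over. Pictures are saved under pics/ and viewed, and the job is handed in when it is done.

Besides the shell and the picture viewer there is one more tool, called after "Emit:" by a JSON object that holds its "fn" and its "kwargs", one argument or row to a line. jog_arm: Moves the arm, as the interface text tells. Its arguments: {"type":"object","properties":{"moves":{"type":"array"}},"required":["moves"]}

```bash
mkdir -p pics; ls; python3 - <<'E'
from rig import *
import cv2,numpy as np
s=read_state();print({k:np.round(v,3) for k,v in s.items()})
for n in("scene","top","wrist"):
    p,d=snapshot(n);cv2.imwrite(f"pics/{n}0.png",p[:,:,::-1]);np.save(f"{n}0.npy",d)
    c=get_calibration(n);print(n,np.round(c["K"],1).tolist(),np.round(c["extrinsics"],3).tolist())
E
```

```text
pics
{'clock': np.float64(0.0), 'q': array([-1.212,  0.384,  0.016,  1.371, -0.006,  1.388, -0.047]), 'joint_velocities': array([-0.001,  0.001,  0.001, -0.001,  0.001, -0.   ,  0.   ]), 'joint_torque': array([-1.0000e-03, -6.2759e+01,  8.4400e-01, -3.7182e+01,  1.6000e-02,
        1.4000e-02, -0.0000e+00]), 'ee_pos': array([255.64 , 569.758, 230.249]), 'tool_rot': array([ 2.636,  1.707, -0.003]), 'wrist_force': array([0.525, 0.308, 0.447]), 'ft_torque': array([-0.035,  0.063,  0.002]), 'grip_width': np.float64(0.996)}
scene [[364.3, 0.0, 254.2], [0.0, 364.3, 191.3], [0.0, 0.0, 1.0]] [[-0.215, 0.977, 0.001, 118.347], [0.662, 0.146, -0.735, -316.17], [-0.718, -0.157, -0.678, 1300.69], [0.0, 0.0, 0.0, 1.0]]
top [[410.6, 0.0, 248.4], [0.0, 410.6, 197.0], [0.0, 0.0, 1.0]] [[-0.018, -1.0, 0.004, 6.801], [-0.988, 0.017, -0.154, 538.17], [0.154, -0.007, -0.988, 1187.212], [0.0, 0.0, 0.0, 1.0]]
wrist [[307.1, 0.0, 252.3], [0.0, 307.1, 192.3], [0.0, 0.0, 1.0]] [[0.41, 0.912, -0.002, -624.906], [0.865, -0.388, 0.319, -41.417], [0.291, -0.133, -0.948, 381.824], [0.0, 0.0, 0.0, 1.0]]
```

View pics/top0.png

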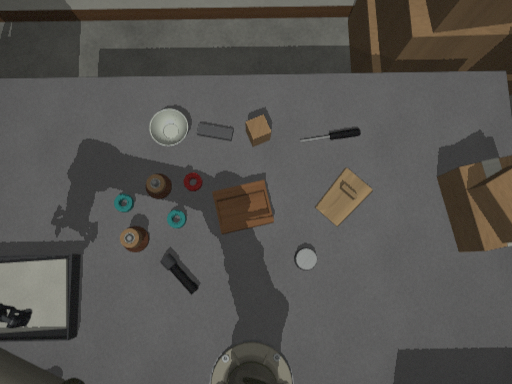

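View pics/scene0.png

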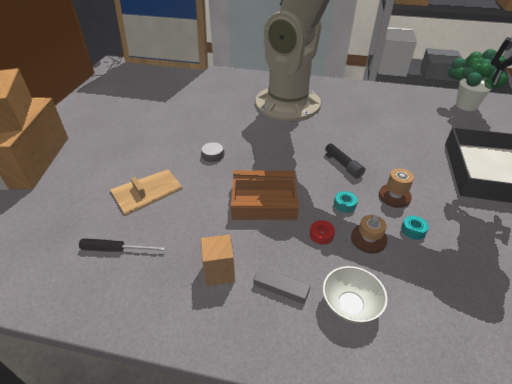

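View pics/wrist0.png

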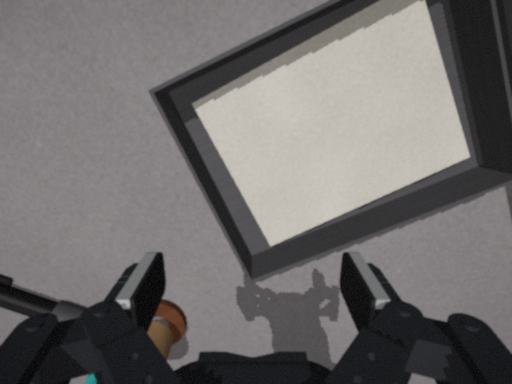

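```bash
cat > h.py <<'E'
from rig import *
import cv2,numpy as np
from scipy.spatial.transform import Rotation as R
def cloud(d,c):
    K=c["K"];E=np.array(c["extrinsics"]);v,u=np.mgrid[0:d.shape[0],0:d.shape[1]]
    X=np.stack([(u-K[0][2])/K[0][0]*d,(v-K[1][2])/K[1][1]*d,d],-1)
    W=(X-E[:3,3])@E[:3,:3]; W[d<=0]=np.nan; return W
def proj(P,c):
    E=np.array(c["extrinsics"]);X=np.atleast_2d(P)@E[:3,:3].T+E[:3,3];x=X@np.array(c["K"]).T;return x[:,:2]/x[:,2:]
def tool():
    s=read_state();return s,np.array(s["ee_pos"]),R.from_rotvec(s["tool_rot"])
E
python3 - <<'E'
from h import *
for n in("top","scene"):
    p,d=snapshot(n);c=get_calibration(n);W=cloud(d,c)
    print(n,"bench z",np.nanmedian(W[120:320,100:380,2]))
    for l in("box","lid","roll_narrow","roll_wide","stand_narrow","lid_handle","polish_tin","torch","bulb_carton","cutter_box","screwdriver"):
        for r in regions_of(l,n)[:4]:
            P=W[r["mask"]];P=P[~np.isnan(P[:,0])]
            if len(P)==0:continue
            print(l,round(r["conf"],2),np.round(r["extent"]),"med",np.round(np.median(P,0)),"zmax",np.round(np.percentile(P[:,2],[5,50,97])), len(P))
E
```

```text
top bench z 1.246071734132677
box 0.64 [214. 179. 274. 232.] med [515.  14.  24.] zmax [ 3. 24. 54.] 2373
box 0.19 [317. 172. 372. 228.] med [ 540. -294.   10.] zmax [ 4. 10. 37.] 1647
lid 0.73 [317. 169. 373. 224.] med [ 540. -292.   10.] zmax [ 5. 10. 37.] 1591
lid 0.71 [128. 224. 148. 254.] med [414. 320.  12.] zmax [ 6. 12. 76.] 207
roll_narrow 0.7 [168. 209. 185. 225.] med [478. 219.  24.] zmax [ 4. 24. 29.] 231
roll_narrow 0.6 [116. 194. 135. 212.] med [533. 378.  23.] zmax [ 5. 23. 29.] 235
roll_narrow 0.52 [145. 176. 166. 192.] med [583. 271.  56.] zmax [13. 56. 72.] 301
roll_narrow 0.49 [304. 132. 358. 140.] med [ 736. -303.   23.] zmax [15. 23. 29.] 255
roll_wide 0.71 [125. 226. 143. 250.] med [423. 336.  73.] zmax [42. 73. 78.] 335
roll_wide 0.29 [126. 223. 149. 254.] med [418. 324.  13.] zmax [ 8. 13. 76.] 248
stand_narrow 0.57 [146. 172. 169. 199.] med [569. 264.  12.] zmax [ 5. 12. 76.] 300
lid_handle 0.82 [317. 169. 375. 222.] med [ 541. -293.   10.] zmax [ 5. 10. 37.] 1651
lid_handle 0.55 [293. 244. 318. 268.] med [ 355. -168.   26.] zmax [13. 26. 31.] 413
polish_tin 
[... 1222 characters left out ...]
4.  26.] zmax [ 4. 26. 36.] 495
stand_narrow 0.64 [350. 216. 388. 255.] med [599. 273.  10.] zmax [ 3. 10. 72.] 637
stand_narrow 0.61 [384. 167. 411. 196.] med [439. 338.  66.] zmax [34. 66. 73.] 534
lid_handle 0.73 [114. 169. 183. 218.] med [ 551. -288.    7.] zmax [-0.  7. 35.] 1761
polish_tin 0.76 [201. 141. 226. 163.] med [ 368. -162.   23.] zmax [ 1. 23. 26.] 372
torch 0.84 [324. 147. 362. 178.] med [332. 212.  26.] zmax [ 5. 26. 36.] 496
bulb_carton 0.61 [201. 237. 239. 288.] med [764. -28.  81.] zmax [10. 81. 85.] 1412
cutter_box 0.79 [253. 268. 311. 304.] med [760. 102.  20.] zmax [ 4. 20. 22.] 1098
screwdriver 0.74 [ 78. 239. 168. 253.] med [ 743. -291.   18.] zmax [ 2. 18. 25.] 638
```

```bash
python3 - <<'E'
from h import *
from scipy.optimize import least_squares
for n in("top","scene"):
    d=np.load(f"{n}0.npy");p=cv2.imread(f"pics/{n}0.png");c=get_calibration(n);W=cloud(d,c)
    zb=1.2 if n=="top" else -1.2
    W=W.copy();W[...,2]-=zb
    def sel(x,y,r,z0,z1):
        m=(np.hypot(W[...,0]-x,W[...,1]-y)<r)&(W[...,2]>z0)&(W[...,2]<z1);return W[m]
    # roll top ring
    for nm,x,y,z0,z1 in(("narrow",590,270,50,60),("wide",428,338,70,82),("tin",360,-165,22,30)):
        P=sel(x,y,45,z0,z1)
        if len(P)<5: print(nm,len(P));continue
        (cx,cy),r=cv2.minEnclosingCircle(P[:,:2].astype(np.float32));print(n,nm,len(P),round(cx,1),round(cy,1),"r",round(r,1),"z",round(np.median(P[:,2]),1),"mean",np.round(P.mean(0),1))
    P=sel(540,-292,110,4,14);rr=cv2.minAreaRect(P[:,:2].astype(np.float32));print(n,"lid",len(P),rr);
    print(" hull",np.round(cv2.approxPolyDP(cv2.convexHull(P[:,:2].astype(np.float32)),6,True)[:,0]).tolist())
    P=sel(540,-292,90,25,45);rr=cv2.minAreaRect(P[:,:2].astype(np.float32));print(n,"handle",len(P),rr,P[:,2].max())
    P=sel(510,15,115,44,58);rr=cv2.minAreaRect(P[:,:2].astype(np.float32));print(n,"boxrails",len(P),rr,np.round(cv2.boxPoints(rr)).tolist())
    P=sel(510,15,115,20,58);rr=cv2.minAreaRect(P[:,:2].astype(np.float32));print(n,"box",len(P),rr,np.round(cv2.boxPoints(rr)).tolist())
    # zoom crop
t=cv2.imread("pics/top0.png");s=cv2.imread("pics/scene0.png")
a=cv2.resize(t[160:260,100:390],None,fx=2.7,fy=2.7,interpolation=cv2.INTER_CUBIC)
b=cv2.resize(s[130:260,100:430],(783,308),interpolation=cv2.INTER_CUBIC)
cv2.imwrite("pics/zoom0.png",np.vstack([a,b]))
E
```

```text
top narrow 217 584.5 274.4 r 28.4 z 55.0 mean [584.  273.5  55.1]
top wide 244 424.1 340.6 r 28.3 z 73.3 mean [423.5 341.   73.5]
top tin 294 354.4 -170.4 r 30.8 z 25.7 mean [ 354.2 -170.1   25.6]
top lid 1525 ((540.3960571289062, -294.818359375), (217.17501831054688, 198.39089965820312), 29.263416290283203)
 hull [[643.0, -257.0], [609.0, -211.0], [553.0, -184.0], [515.0, -195.0], [450.0, -238.0], [431.0, -301.0], [442.0, -341.0], [478.0, -381.0], [553.0, -395.0], [603.0, -373.0], [632.0, -344.0]]
top handle 98 ((553.5308227539062, -306.8471374511719), (53.396690368652344, 14.367446899414062), 46.05522918701172) 42.290828244951804
top boxrails 696 ((512.0346069335938, 15.002265930175781), (128.56271362304688, 159.54074096679688), 12.103729248046875) [[432.0, 80.0], [466.0, -76.0], [592.0, -50.0], [558.0, 106.0]]
top box 1205 ((511.92315673828125, 14.520652770996094), (128.93800354003906, 160.45413208007812), 12.129450798034668) [[432.0, 79.0], [466.0, -77.0], [592.0, -50.0], [558.0, 107.0]]
scene narrow 327 584.0 277.9 r 30.1 z 55.2 mean [589.4 274.9  55. ]
scene wide 261 422.5 343.5 r 29.0 z 73.2 mean [425.1 343.2  73.2]
scene tin 223 353.6 -166.7 r 32.1 z 25.3 mean [ 355.7 -167.8   25.3]
scene lid 1444 ((539.4808959960938, -290.36328125), (105.78890228271484, 160.4311065673828), 46.89427947998047)
 hull [[634.0, -307.0], [511.0, -207.0], [456.0, -265.0], [560.0, -382.0]]
scene handle 110 ((554.3037719726562, -304.1026916503906), (55.666927337646484, 14.237796783447266), 47.192718505859375) 38.36397573137255
scene boxrails 813 ((512.0365600585938, 17.332679748535156), (130.2581787109375, 160.4459228515625), 12.548686027526855) [[431.0, 81.0], [466.0, -75.0], [593.0, -47.0], [558.0, 110.0]]
scene box 2036 ((512.0512084960938, 17.03491973876953), (130.870849609375, 160.43722534179688), 12.248371124267578) [[431.0, 82.0], [465.0, -75.0], [593.0, -47.0], [559.0, 109.0]]
```

View pics/zoom0.png

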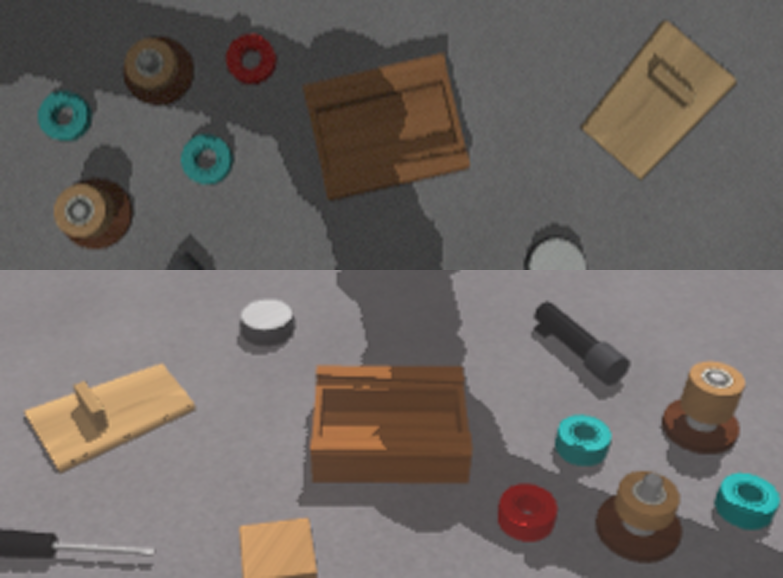

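```bash
cat >> h.py <<'E'
def Rt(head):
    a=np.radians(head);x=np.array([np.cos(a),np.sin(a),0]);z=np.array([0,0,-1.]);return R.from_matrix(np.stack([x,np.cross(z,x),z],1))
def go(pos,head):
    s,p,r=tool();x=r.as_matrix()[:,0]
    print("t",round(float(s["clock"]),2),"p",np.round(p,1),"head",round(np.degrees(np.arctan2(x[1],x[0])),2),"tiltz",np.round(r.as_matrix()[:,2],4),"q7",round(float(s["q"][6]),2),"F",np.round(s["wrist_force"],1),"w",round(float(s["grip_width"]),3))
    print(" travel",np.round(r.inv().apply(np.array(pos)-p),1),"rot",np.round((r.inv()*Rt(head)).as_rotvec(),4))
E
python3 -c "
from h import *
go([584.5,275,190],-77.7)"
```

```text
t 1.35 p [255.8 570.2 231.3] head 65.84 tiltz [-0. -0. -1.] q7 -0.05 F [-0.2  0.9  0.3] w 1.0
 travel [-134.8  420.7   41.3] rot [0.0000e+00 1.0000e-04 2.5052e+00]
```

Emit:
{"fn": "jog_arm", "kwargs": {
  "moves": [
    {"grip":0,"travel":[-12,38,0],"rot":[0,0,0.12]},
    {"grip":0,"travel":[-24,76,0],"rot":[0,0,0.24]},
    {"grip":0,"travel":[-36,114,0],"rot":[0,0,0.36]},
    {"grip":0,"travel":[-48,152,0],"rot":[0,0,0.48]},
    {"grip":0,"travel":[-60,190,0],"rot":[0,0,0.6]}
  ]
}}

```text
clock: 1.77
ee_pos: [405.8, 436.3, 231.6]
tool_rot: [-3.026, -0.843, -0.001]
wrist_force: [0.6, 0.8, -0.1]
grip_width: 1.002
```

```bash
python3 -c "
from h import *
go([584.5,275,190],-77.7)"
```

```text
t 1.77 p [405.8 436.3 231.6] head 31.13 tiltz [ 2.e-04  5.e-04 -1.e+00] q7 -0.28 F [ 0.6  0.8 -0.1] w 1.002
 travel [ 69.5 230.5  41.5] rot [-6.0000e-04 -0.0000e+00  1.8995e+00]
```

Emit:
{"fn": "jog_arm", "kwargs": {
  "moves": [
    {"grip":0,"travel":[8,33,5],"rot":[0,0,0.12]},
    {"grip":0,"travel":[20,66,10],"rot":[0,0,0.24]},
    {"grip":0,"travel":[32,100,15],"rot":[0,0,0.36]},
    {"grip":0,"travel":[44,135,20],"rot":[0,0,0.48]},
    {"grip":0,"travel":[55,170,25],"rot":[0,0,0.6]}
  ]
}}

```text
clock: 2.18
ee_pos: [541.4, 320.4, 206.3]
tool_rot: [-3.14, 0.089, -0.001]
wrist_force: [0.6, 0.8, -0.4]
grip_width: 0.999
```

```bash
python3 -c "
from h import *
go([584.5,275,190],-77.7)"
```

```text
t 2.18 p [541.4 320.4 206.3] head -3.23 tiltz [ 4.e-04  4.e-04 -1.e+00] q7 -0.53 F [ 0.6  0.8 -0.4] w 0.999
 travel [45.6 42.9 16.3] rot [-6.0000e-04  0.0000e+00  1.2998e+00]
```

Emit:
{"fn": "jog_arm", "kwargs": {
  "moves": [
    {"grip":0,"travel":[8,8,3],"rot":[0,0,0.12]},
    {"grip":0,"travel":[16,16,6],"rot":[0,0,0.24]},
    {"grip":0,"travel":[24,24,9],"rot":[0,0,0.36]},
    {"grip":0,"travel":[32,32,12],"rot":[0,0,0.48]},
    {"grip":0,"travel":[45.6,42.9,16],"rot":[0,0,0.6]}
  ]
}}

```text
clock: 2.6
ee_pos: [583.3, 277.0, 190.3]
tool_rot: [-2.974, 1.01, 0.001]
wrist_force: [1.5, 0.2, -0.3]
grip_width: 1.002
```

Emit:
{"fn": "jog_arm", "kwargs": {
  "moves": [
    {"grip":0,"travel":[0,0,0],"rot":[0,0,0.12]},
    {"grip":0,"travel":[0,0,0],"rot":[0,0,0.24]},
    {"grip":0,"travel":[0,0,0],"rot":[0,0,0.36]},
    {"grip":0,"travel":[0,0,0],"rot":[0,0,0.48]},
    {"grip":0,"travel":[0,0,0],"rot":[0,0,0.6]}
  ]
}}

```text
clock: 3.02
ee_pos: [583.6, 276.3, 190.3]
tool_rot: [-2.541, 1.847, 0.0]
wrist_force: [-1.0, -0.1, -0.4]
grip_width: 0.998
```

Emit:
{"fn": "jog_arm", "kwargs": {
  "moves": [
    {"grip":0,"travel":[0,0,0],"rot":[0,0,0.1]},
    {"grip":0,"travel":[0,0,0],"rot":[0,0,0.1]},
    {"grip":0,"travel":[0,0,0],"rot":[0,0,0.1]}
  ]
}}

```text
clock: 3.27
ee_pos: [583.5, 276.4, 190.2]
tool_rot: [2.455, -1.96, 0.0]
wrist_force: [-0.2, 0.8, -0.1]
grip_width: 0.999
```

```bash
python3 - <<'E'
from h import *
go([584.5,275,60],-77.7)
p,d=snapshot("wrist");c=get_calibration("wrist");np.save("wrist1.npy",d)
W=cloud(d,c)
print("bench",np.nanmedian(W[...,2][np.abs(W[...,2])<6]))
m=(np.hypot(W[...,0]-584,W[...,1]-275)<50)&(W[...,2]>48)&(W[...,2]<60)
P=W[m];print(len(P), cv2.minEnclosingCircle(P[:,:2].astype(np.float32)),np.median(P[:,2]),P.mean(0))
q=p[:,:,::-1].copy();q[m]=(0,255,0)
cv2.imwrite("pics/w1.png",np.hstack([p[:,:,::-1],q])[::,:][:, :])
cv2.imwrite("pics/w1.png",cv2.resize(np.hstack([p[:,:,::-1],q]),(800,300)))
E
```

```text
t 3.27 p [583.5 276.4 190.2] head -77.2 tiltz [-1.e-04 -3.e-04 -1.e+00] q7 -1.63 F [-0.2  0.8 -0.1] w 0.999
 travel [  1.5  -0.7 130.2] rot [ 0.0001 -0.0003  0.0087]
bench 1.035310171865265
2201 ((583.9464721679688, 276.4758605957031), 27.86249351501465) 56.80589201139011 [585.94781132 276.81196782  56.53228418]
```

View pics/w1.png

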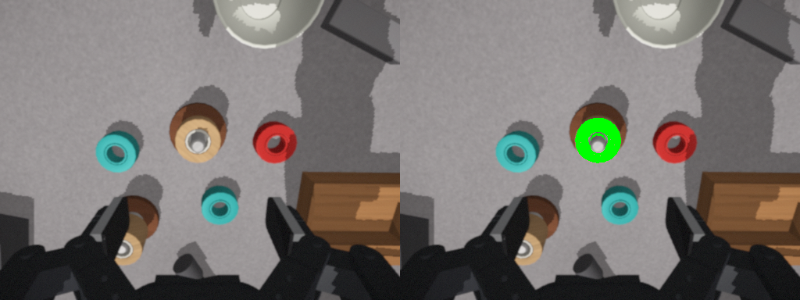

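Emit:
{"fn": "jog_arm", "kwargs": {
  "moves": [
    {"grip":0,"travel":[0.3,-0.3,40],"rot":[0,0,0.009]},
    {"grip":0,"travel":[0.3,-0.3,80],"rot":[0,0,0.009]},
    {"grip":0,"travel":[0.3,-0.3,120],"rot":[0,0,0.009]},
    {"grip":0,"travel":[0.3,-0.3,148],"rot":[0,0,0.009]},
    {"grip":0,"travel":[0.3,-0.3,160],"rot":[0,0,0.009]}
  ]
}}

```text
clock: 3.73
ee_pos: [581.1, 275.1, 25.4]
tool_rot: [2.441, -1.968, -0.005]
wrist_force: [-1.3, 0.1, -0.5]
grip_width: 0.998
```

```bash
python3 - <<'E'
from h import *
go([584,276,30],-77.7)
p,d=snapshot("wrist");cv2.imwrite("pics/w2.png",p[:,:,::-1])
E
```

```text
t 3.73 p [581.1 275.1  25.4] head -77.75 tiltz [-0.0062 -0.0029 -1.    ] q7 -1.58 F [-1.3  0.1 -0.5] w 0.998
 travel [-0.3 -3.  -4.6] rot [ 0.0067 -0.0016 -0.0009]
```

View pics/w2.png

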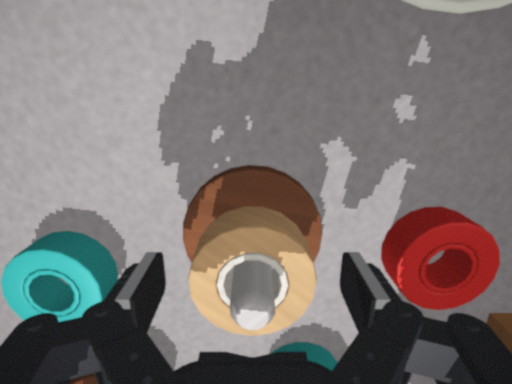

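Emit:
{"fn": "jog_arm", "kwargs": {
  "moves": [
    {"grip":0,"travel":[0,0,0],"rot":[0,0,0]},
    {"grip":0,"travel":[0,0,0],"rot":[0,0,0]}
  ]
}}

```text
clock: 3.95
ee_pos: [585.4, 276.4, 32.4]
tool_rot: [-2.442, 1.973, -0.002]
wrist_force: [-0.0, -0.1, 0.6]
grip_width: 0.998
```

```bash
python3 - <<'E'
from h import *
go([584,276,30],-77.7)
E
```

```text
t 3.95 p [585.4 276.4  32.4] head -77.87 tiltz [ 0.0026  0.0012 -1.    ] q7 -1.58 F [-0.  -0.1  0.6] w 0.998
 travel [0.1 1.5 2.4] rot [-0.0028  0.0006 -0.003 ]
```

Emit:
{"fn": "jog_arm", "kwargs": {
  "moves": [
    {"grip":60,"travel":[0,0,0],"rot":[0,0,0]},
    {"grip":120,"travel":[0,0,0],"rot":[0,0,0]},
    {"grip":255,"travel":[0,0,0],"rot":[0,0,0]},
    {"grip":255,"travel":[0,0,0],"rot":[0,0,0]},
    {"grip":255,"travel":[0,0,0],"rot":[0,0,0]}
  ]
}}

```text
clock: 4.37
ee_pos: [585.2, 276.7, 32.9]
tool_rot: [-2.441, 1.973, -0.001]
wrist_force: [-2.8, -0.5, 9.6]
grip_width: 0.643
```

```bash
python3 - <<'E'
from h import *
go([584,276,30],-77.7)
p,d=snapshot("wrist");cv2.imwrite("pics/w3.png",p[:,:,::-1])
E
```

```text
t 4.37 p [585.2 276.7  32.9] head -77.9 tiltz [ 0.0029  0.0021 -1.    ] q7 -1.58 F [-2.8 -0.5  9.6] w 0.643
 travel [0.4 1.3 2.9] rot [-0.0033  0.0014 -0.0034]
```

View pics/w3.png

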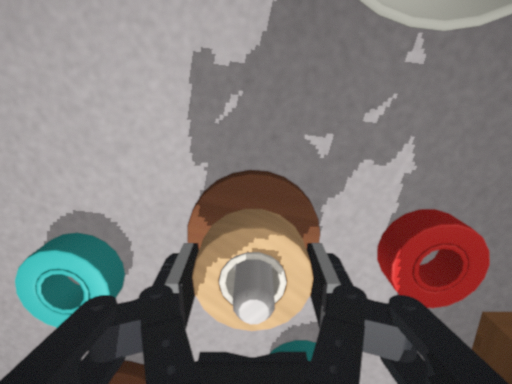

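Emit:
{"fn": "jog_arm", "kwargs": {
  "moves": [
    {"grip":255,"travel":[0,0,-10],"rot":[0,0,0]},
    {"grip":255,"travel":[0,0,-30],"rot":[0,0,0]},
    {"grip":255,"travel":[0,0,-60],"rot":[0,0,0]},
    {"grip":255,"travel":[0,0,-90],"rot":[0,0,0]},
    {"grip":255,"travel":[0,0,-100],"rot":[0,0,0]}
  ]
}}

```text
clock: 4.83
ee_pos: [586.2, 276.4, 136.3]
tool_rot: [-2.438, 1.972, -0.004]
wrist_force: [1.1, 0.3, -0.1]
grip_width: 0.641
```

Emit:
{"fn": "jog_arm", "kwargs": {
  "moves": [
    {"grip":255,"travel":[0,0,0],"rot":[0,0,0]},
    {"grip":255,"travel":[0,0,0],"rot":[0,0,0]}
  ]
}}

```text
clock: 5.0
ee_pos: [584.1, 276.2, 130.9]
tool_rot: [-2.442, 1.974, -0.0]
wrist_force: [0.6, 0.1, -1.5]
grip_width: 0.637
```

```bash
python3 - <<'E'
from h import *
go([512,16,132],-77.7)
p,d=snapshot("wrist");cv2.imwrite("pics/w4.png",p[:,:,::-1])
c=get_calibration("wrist");W=cloud(d,c);s,t,r=tool()
L=(W-t)@r.as_matrix() # tool coords
print(L[262:330:8,250])
E
```

```text
t 5.0 p [584.1 276.2 130.9] head -77.91 tiltz [ 9.e-04  9.e-04 -1.e+00] q7 -1.62 F [ 0.6  0.1 -1.5] w 0.637
 travel [239.3 125.   -1.4] rot [-0.0011  0.0007 -0.0037]
[[ -3.05783442  84.21748672 129.25683534]
 [ -3.09085119  93.98156961 129.83157039]
 [ -1.87817247  13.76432598  -1.54813378]
 [         nan          nan          nan]
 [ -1.77223804  13.36954241 -15.64398772]
 [ -1.73525618  13.98871017 -20.86469187]
 [ -1.71625799  15.89512735 -24.17574995]
 [ -1.73835049  21.25878928 -23.32786142]
 [ -1.74586767  25.43117287 -23.96907722]]
```

View pics/w4.png

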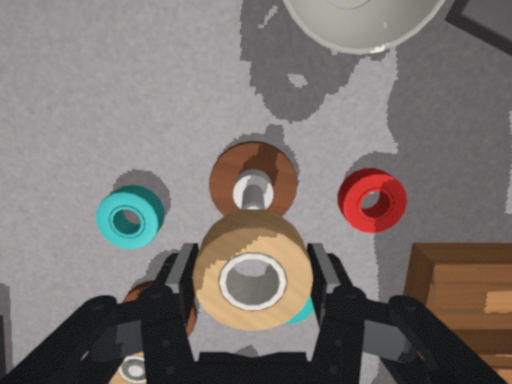

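Emit:
{"fn": "jog_arm", "kwargs": {
  "moves": [
    {"grip":255,"travel":[20,10,0],"rot":[0,0,0]},
    {"grip":255,"travel":[54,28,0],"rot":[0,0,0]},
    {"grip":255,"travel":[88,46,0],"rot":[0,0,0]},
    {"grip":255,"travel":[122,64,0],"rot":[0,0,0]},
    {"grip":255,"travel":[156,82,0],"rot":[0,0,0]}
  ]
}}

```text
clock: 5.47
ee_pos: [534.4, 104.6, 128.3]
tool_rot: [2.441, -1.973, -0.002]
wrist_force: [1.3, -1.0, -0.8]
grip_width: 0.636
```

Emit:
{"fn": "jog_arm", "kwargs": {
  "moves": [
    {"grip":255,"travel":[34,18,0],"rot":[0,0,0]},
    {"grip":255,"travel":[64,33,0],"rot":[0,0,0]},
    {"grip":255,"travel":[83,43,0],"rot":[0,0,0]},
    {"grip":255,"travel":[83,43,0],"rot":[0,0,0]},
    {"grip":255,"travel":[83,43,0],"rot":[0,0,0]}
  ]
}}

```text
clock: 5.88
ee_pos: [510.5, 14.8, 129.1]
tool_rot: [2.439, -1.978, -0.003]
wrist_force: [0.3, 1.1, -0.8]
grip_width: 0.643
```

```bash
python3 - <<'E'
from h import *
go([512,16,6],-77.7)
p,d=snapshot("wrist");c=get_calibration("wrist");np.save("wrist5.npy",d);cv2.imwrite("pics/w5.png",p[:,:,::-1])
W=cloud(d,c)
s,t,r=tool();L=(W-t)@r.as_matrix()
m=(np.hypot(L[...,0],L[...,1])<45)&(np.abs(L[...,2]+24)<3)&(np.abs(L[...,0])<27)
P=L[m];print("rolltop",len(P),cv2.minEnclosingCircle(P[:,:2].astype(np.float32)),np.median(P[:,2]))
m=(np.hypot(W[...,0]-512,W[...,1]-16)<110)&(np.abs(W[...,2]-51)<3)
P=W[m];rr=cv2.minAreaRect(P[:,:2].astype(np.float32));print(rr,np.median(P[:,2]),np.round(cv2.boxPoints(rr)))
m=(np.hypot(W[...,0]-512,W[...,1]-16)<80)&(W[...,2]<15)
print("floor",np.median(W[m][:,2]),m.sum())
E
```

```text
t 5.88 p [510.5  14.8 129.1] head -78.09 tiltz [-2.3e-03 -2.0e-04 -1.0e+00] q7 -1.28 F [ 0.3  1.1 -0.8] w 0.643
 travel [ -0.8  -2.  123.1] rot [ 0.0023  0.0003 -0.0068]
rolltop 8241 ((0.8022181987762451, 0.6372401118278503), 28.87862777709961) -23.833346960665516
((511.2591857910156, 18.69696807861328), (128.54037475585938, 160.611328125), 12.169744491577148) 50.97309674487387 [[432.  84.]
 [465. -73.]
 [591. -46.]
 [557. 111.]]
floor 6.953024914785807 12922
```

View pics/w5.png

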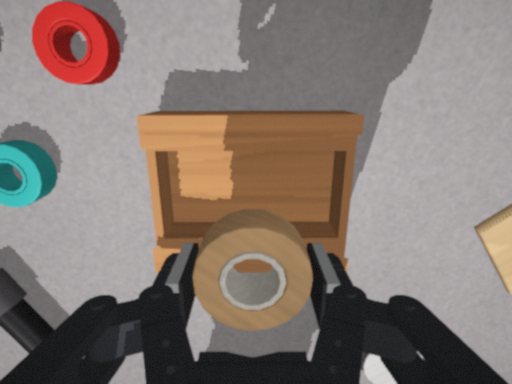

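Emit:
{"fn": "jog_arm", "kwargs": {
  "moves": [
    {"grip":255,"travel":[-1,0,20],"rot":[0,0,-0.006]},
    {"grip":255,"travel":[-1,0,50],"rot":[0,0,-0.006]},
    {"grip":255,"travel":[-1,0,80],"rot":[0,0,-0.006]},
    {"grip":255,"travel":[-1,0,95],"rot":[0,0,-0.006]},
    {"grip":255,"travel":[-1,0,102],"rot":[0,0,-0.006]}
  ]
}}

```text
clock: 6.35
ee_pos: [509.3, 18.7, 24.8]
tool_rot: [2.448, -1.962, -0.006]
wrist_force: [0.5, 0.4, -0.9]
grip_width: 0.64
```

Emit:
{"fn": "jog_arm", "kwargs": {
  "moves": [
    {"grip":255,"travel":[0,0,3],"rot":[0,0,0]},
    {"grip":255,"travel":[0,0,6],"rot":[0,0,0]},
    {"grip":255,"travel":[0,0,9],"rot":[0,0,0]},
    {"grip":255,"travel":[0,0,12],"rot":[0,0,0]},
    {"grip":255,"travel":[0,0,14],"rot":[0,0,0]}
  ]
}}

```text
clock: 6.77
ee_pos: [512.1, 17.4, 14.7]
tool_rot: [-2.448, 1.967, -0.001]
wrist_force: [0.7, -0.5, -0.6]
grip_width: 0.637
```

Emit:
{"fn": "jog_arm", "kwargs": {
  "moves": [
    {"grip":255,"travel":[0,0,1.5],"rot":[0,0,0]},
    {"grip":255,"travel":[0,0,1.5],"rot":[0,0,0]},
    {"grip":255,"travel":[0,0,1.5],"rot":[0,0,0]}
  ]
}}

```text
clock: 7.02
ee_pos: [511.6, 17.1, 13.0]
tool_rot: [-2.448, 1.968, -0.0]
wrist_force: [0.7, -0.6, -1.3]
grip_width: 0.637
```

```bash
python3 - <<'E'
from h import *
go([511.7,16,7],-77.7)
E
```

```text
t 7.02 p [511.6  17.1  13. ] head -77.58 tiltz [ 2.e-04  1.e-04 -1.e+00] q7 -1.16 F [ 0.7 -0.6 -1.3] w 0.637
 travel [1.1 0.2 6. ] rot [-0.0002  0.0001  0.002 ]
```

Emit:
{"fn": "jog_arm", "kwargs": {
  "moves": [
    {"grip":255,"travel":[0,0,2],"rot":[0,0,0]},
    {"grip":255,"travel":[0,0,4],"rot":[0,0,0]},
    {"grip":255,"travel":[0,0,6],"rot":[0,0,0]},
    {"grip":255,"travel":[0,0,6],"rot":[0,0,0]},
    {"grip":255,"travel":[0,0,6],"rot":[0,0,0]}
  ]
}}

```text
clock: 7.43
ee_pos: [511.6, 17.1, 6.9]
tool_rot: [-2.449, 1.968, 0.0]
wrist_force: [-2.8, 0.2, 4.6]
grip_width: 0.646
```

Emit:
{"fn": "jog_arm", "kwargs": {
  "moves": [
    {"grip":60,"travel":[0,0,0],"rot":[0,0,0]},
    {"grip":30,"travel":[0,0,0],"rot":[0,0,0]},
    {"grip":20,"travel":[0,0,0],"rot":[0,0,0]},
    {"grip":20,"travel":[0,0,0],"rot":[0,0,0]},
    {"grip":20,"travel":[0,0,0],"rot":[0,0,0]}
  ]
}}

```text
clock: 7.85
ee_pos: [511.5, 17.1, 6.7]
tool_rot: [2.449, -1.968, -0.0]
wrist_force: [0.9, 0.0, 0.7]
grip_width: 0.921
```

Emit:
{"fn": "jog_arm", "kwargs": {
  "moves": [
    {"grip":20,"travel":[0,0,-10],"rot":[0,0,0]},
    {"grip":20,"travel":[0,0,-40],"rot":[0,0,0]},
    {"grip":20,"travel":[0,0,-80],"rot":[0,0,0]},
    {"grip":20,"travel":[0,0,-115],"rot":[0,0,0]},
    {"grip":20,"travel":[0,0,-125],"rot":[0,0,0]}
  ]
}}

```text
clock: 8.27
ee_pos: [514.3, 16.5, 137.7]
tool_rot: [-2.443, 1.966, -0.008]
wrist_force: [1.3, 0.1, -0.6]
grip_width: 0.924
```

```bash
python3 - <<'E'
from h import *
go([554,-305,150],-43.5)
p,d=snapshot("wrist");c=get_calibration("wrist");W=cloud(d,c)
p2,d2=snapshot("top");W2=cloud(d2,get_calibration("top"))
cv2.imwrite("pics/w6.png",np.hstack([p[:,:,::-1],cv2.resize(p2[150:260,170:317,::-1],(512,384))])[:, :])
cv2.imwrite("pics/w6.png",cv2.resize(cv2.imread("pics/w6.png"),(800,300)))
b=np.radians(102.2);bx=np.array([np.cos(b),np.sin(b)]);by=np.array([-bx[1],bx[0]])
for V in(W,W2):
    m=(np.hypot(V[...,0]-512,V[...,1]-16)<50)&(np.abs(V[...,2]-31)<4)
    P=V[m]
    if len(P)>10:
        (cx,cy),r=cv2.minEnclosingCircle(P[:,:2].astype(np.float32));q=np.array([cx-512,cy-16.5]);print(len(P),cx,cy,r,"box",q@bx,q@by,"z",np.median(P[:,2]))
E
```

```text
t 8.27 p [514.3  16.5 137.7] head -77.65 tiltz [ 0.0074  0.0015 -1.    ] q7 -1.28 F [ 1.3  0.1 -0.6] w 0.924
 travel [322.6  29.9 -12.5] rot [-0.0073 -0.0023 -0.596 ]
2772 498.67486572265625 13.102327346801758 40.38792419433594 box -0.5050079659167818 13.74221051803141 z 30.60271093009368
```

View pics/w6.png

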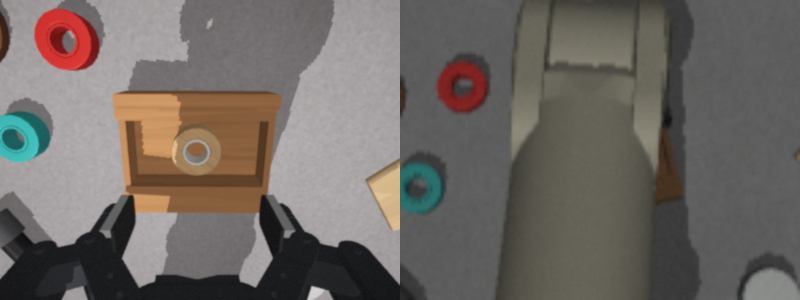

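Emit:
{"fn": "jog_arm", "kwargs": {
  "moves": [
    {"grip":0,"travel":[0,0,0],"rot":[0,0,0]},
    {"grip":0,"travel":[0,0,0],"rot":[0,0,0]}
  ]
}}

```text
clock: 8.53
ee_pos: [510.7, 17.2, 130.8]
tool_rot: [2.448, -1.967, -0.002]
wrist_force: [0.3, 0.3, 0.0]
grip_width: 1.0
```

```bash
cat >> h.py <<'E'
def boxfit(W,z0=47,z1=55,b0=102.3,c0=(512,16.5)):
    # rails' top: bin edges in approx box frame
    b=np.radians(b0);bx=np.array([np.cos(b),np.sin(b)]);by=np.array([-bx[1],bx[0]])
    Q=W[...,:2]-np.array(c0);X=Q@bx;Y=Q@by
    m=(np.abs(X)<90)&(np.abs(Y)<75)&(np.abs(Y)>38)&(W[...,2]>z0)&(W[...,2]<z1)
    P=np.stack([X[m],Y[m]],1);Z=W[...,2][m]
    out={}
    xs=np.arange(-70,71,10.)
    for sg in(1,-1):
        for e in("outer","inner"):
            v=[];xx=[]
            for x in xs:
                s=P[(np.abs(P[:,0]-x)<5)&(P[:,1]*sg>0)][:,1]*sg
                if len(s)<8: continue
                xx.append(x);v.append(sg*np.percentile(s,98 if e=="outer" else 2))
            if len(v)<6: print(sg,e,"few");continue
            k=np.polyfit(xx,v,1);res=np.array(v)-np.polyval(k,xx);k=np.polyfit(np.array(xx)[abs(res)<2],np.array(v)[abs(res)<2],1)
            out[(sg,e)]=k;print(" ",sg,e,"slope deg",round(np.degrees(np.arctan(k[0])),2),"y0",round(k[1],2))
    for sg in(1,-1):
        s=P[P[:,1]*sg>0];
        if len(s)>50:print("  x ends",sg,np.percentile(s[:,0],[.5,99.5]).round(1),"z",np.median(W[...,2][m]).round(1),len(s))
    return out
E
python3 - <<'E'
from h import *
go([554,-305,150],-43.5)
c=get_calibration("wrist");p,d=snapshot("wrist");W=cloud(d,c);np.savez("w7.npz",W=W,p=p)
cv2.imwrite("pics/w7.png",p[:,:,::-1])
boxfit(W)
for n in("top","scene"):
    print(n);boxfit(cloud(np.load(n+"0.npy"),get_calibration(n)),44 if n=="scene" else 47)
E
```

```text
t 8.53 p [510.7  17.2 130.8] head -77.57 tiltz [-1.8e-03 -2.0e-04 -1.0e+00] q7 -1.27 F [0.3 0.3 0. ] w 1.0
 travel [324.   27.1 -19.2] rot [ 0.0017  0.0007 -0.5946]
  1 outer slope deg -0.4 y0 64.58
  1 inner slope deg -3.67 y0 46.47
  -1 outer slope deg -0.23 y0 -62.9
  -1 inner slope deg 3.14 y0 -44.6
  x ends 1 [-71.4  77.8] z 50.9 3540
  x ends -1 [-78.4  79.8] z 50.9 6000
top
  1 outer slope deg -0.36 y0 63.87
  1 inner slope deg -3.2 y0 46.51
  -1 outer slope deg -0.3 y0 -62.75
  -1 inner slope deg 3.04 y0 -45.69
  x ends 1 [-79.9  77.8] z 50.8 316
  x ends -1 [-80.3  77.7] z 50.8 303
scene
  1 outer slope deg 0.03 y0 62.93
  1 inner slope deg -3.75 y0 46.17
  -1 outer slope deg 0.13 y0 -64.07
  -1 inner slope deg 3.28 y0 -44.88
  x ends 1 [-76.8  80.2] z 48.1 312
  x ends -1 [-78.9  79. ] z 48.1 468
```

Emit:
{"fn": "jog_arm", "kwargs": {
  "moves": [
    {"grip":0,"travel":[20,2,-4],"rot":[0,0,-0.1]},
    {"grip":0,"travel":[58,5,-8],"rot":[0,0,-0.22]},
    {"grip":0,"travel":[97,8,-12],"rot":[0,0,-0.34]},
    {"grip":0,"travel":[136,11,-16],"rot":[0,0,-0.46]},
    {"grip":0,"travel":[175,14,-20],"rot":[0,0,-0.58]}
  ]
}}

```text
clock: 9.0
ee_pos: [533.5, -146.9, 149.4]
tool_rot: [2.888, -1.234, -0.004]
wrist_force: [1.1, 0.0, 0.7]
grip_width: 1.002
```

```bash
python3 - <<'E'
from h import *
go([554,-305.5,150],-43.5)
E
```

```text
t 9.0 p [ 533.5 -146.9  149.4] head -46.26 tiltz [-2.6e-03  1.0e-04 -1.0e+00] q7 -0.4 F [1.1 0.  0.7] w 1.002
 travel [128.8  94.8  -0.6] rot [ 0.0018  0.0019 -0.0482]
```

Emit:
{"fn": "jog_arm", "kwargs": {
  "moves": [
    {"grip":0,"travel":[30,23,0],"rot":[0,0,-0.014]},
    {"grip":0,"travel":[60,46,0],"rot":[0,0,-0.014]},
    {"grip":0,"travel":[90,70,0],"rot":[0,0,-0.014]},
    {"grip":0,"travel":[110,86,0],"rot":[0,0,-0.014]},
    {"grip":0,"travel":[118,93,0],"rot":[0,0,-0.014]}
  ]
}}

```text
clock: 9.42
ee_pos: [545.4, -300.5, 149.1]
tool_rot: [2.887, -1.23, -0.004]
wrist_force: [0.5, -0.9, -0.1]
grip_width: 0.999
```

Emit:
{"fn": "jog_arm", "kwargs": {
  "moves": [
    {"grip":0,"travel":[0,0,0],"rot":[0,0,0]},
    {"grip":0,"travel":[0,0,0],"rot":[0,0,0]},
    {"grip":0,"travel":[0,0,0],"rot":[0,0,0]}
  ]
}}

```text
clock: 9.67
ee_pos: [548.0, -293.2, 149.8]
tool_rot: [-2.894, 1.22, 0.003]
wrist_force: [-0.7, 0.6, -1.0]
grip_width: 0.994
```

```bash
python3 - <<'E'
from h import *
go([554,-305.5,13],-43.5)
c=get_calibration("wrist");p,d=snapshot("wrist");W=cloud(d,c);np.savez("w8.npz",W=W,p=p)
cv2.imwrite("pics/w8.png",p[:,:,::-1])
print("bench",np.nanmedian(W[...,2][np.abs(W[...,2])<4]))
m=(np.hypot(W[...,0]-554,W[...,1]+305)<45)&(np.abs(W[...,2]-38)<3.5);P=W[m][:,:2].astype(np.float32)
print("handle",len(P),cv2.minAreaRect(P),np.median(W[m][:,2]))
m=(np.hypot(W[...,0]-540,W[...,1]+292)<110)&(np.abs(W[...,2]-10)<3);m=cv2.morphologyEx(m.astype(np.uint8),cv2.MORPH_OPEN,np.ones((5,5)))
P=W[m>0][:,:2].astype(np.float32)
print("lid",len(P),cv2.minAreaRect(P),np.median(W[m>0][:,2]),np.round(cv2.approxPolyDP(cv2.convexHull(P),5,True)[:,0],1).tolist())
E
```

```text
t 9.67 p [ 548.  -293.2  149.8] head -45.7 tiltz [-0.0011  0.0015 -1.    ] q7 -0.1 F [-0.7  0.6 -1. ] w 0.994
 travel [ 13.2   4.3 136.8] rot [-0.0003  0.0019 -0.0385]
bench 0.9154831867544652
handle 952 ((553.3370361328125, -305.1934509277344), (55.59549331665039, 14.00158977508545), 47.022483825683594) 37.76860951293151
lid 14257 ((538.7567138671875, -291.5686340332031), (101.85706329345703, 160.52503967285156), 47.07914352416992) 9.902975932414211 [[631.2999877929688, -308.3999938964844], [512.2999877929688, -209.1999969482422], [453.1000061035156, -267.0], [561.5999755859375, -382.1000061035156]]
```

View pics/w8.png

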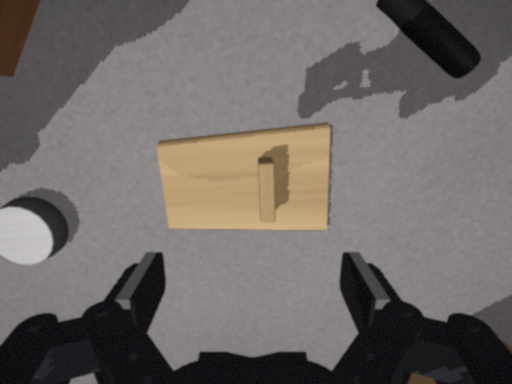

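Emit:
{"fn": "jog_arm", "kwargs": {
  "moves": [
    {"grip":0,"travel":[12.4,4.5,25],"rot":[0,0,-0.048]},
    {"grip":0,"travel":[12.4,4.5,55],"rot":[0,0,-0.048]},
    {"grip":0,"travel":[12.4,4.5,80],"rot":[0,0,-0.048]},
    {"grip":0,"travel":[12.4,4.5,95],"rot":[0,0,-0.048]},
    {"grip":0,"travel":[12.4,4.5,100],"rot":[0,0,-0.048]}
  ]
}}

```text
clock: 10.13
ee_pos: [552.2, -304.1, 47.5]
tool_rot: [-2.923, 1.149, 0.008]
wrist_force: [-0.8, 1.6, -0.2]
grip_width: 1.001
```

Emit:
{"fn": "jog_arm", "kwargs": {
  "moves": [
    {"grip":0,"travel":[0,0,5],"rot":[0,0,0]},
    {"grip":0,"travel":[0,0,10],"rot":[0,0,0]},
    {"grip":0,"travel":[0,0,14],"rot":[0,0,0]},
    {"grip":0,"travel":[0,0,16],"rot":[0,0,0]},
    {"grip":0,"travel":[0,0,16],"rot":[0,0,0]}
  ]
}}

```text
clock: 10.55
ee_pos: [553.2, -307.4, 35.0]
tool_rot: [2.922, -1.153, 0.001]
wrist_force: [0.0, -0.3, -0.2]
grip_width: 0.999
```

```bash
python3 - <<'E'
from h import *
go([553.4,-305.2,12],-42.95)
c=get_calibration("wrist");p,d=snapshot("wrist");W=cloud(d,c)
cv2.imwrite("pics/w9.png",p[:,:,::-1])
m=(np.hypot(W[...,0]-554,W[...,1]+305)<45)&(np.abs(W[...,2]-38)<3.5);P=W[m][:,:2].astype(np.float32)
print("handle",len(P),cv2.minAreaRect(P),np.median(W[m][:,2]))
E
```

```text
t 10.55 p [ 553.2 -307.4   35. ] head -43.06 tiltz [ 4.e-04 -2.e-04 -1.e+00] q7 0.02 F [ 0.  -0.3 -0.2] w 0.999
 travel [-1.4 -1.7 23. ] rot [-0.0001 -0.0004 -0.002 ]
handle 2555 ((553.278076171875, -305.08831787109375), (56.23369598388672, 13.905400276184082), 47.57707595825195) 37.71192252780728
```

View pics/w9.png

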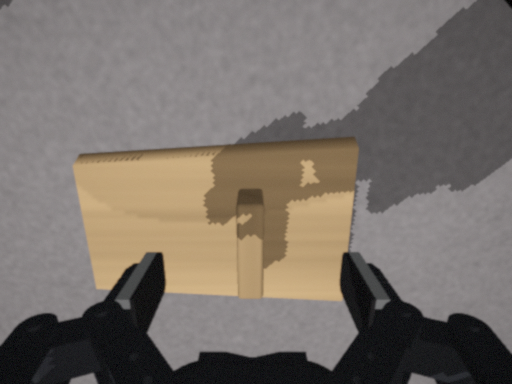

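Centred on the handle between the fingers. Going down 23 mm with small correction.

Emit:
{"fn": "jog_arm", "kwargs": {
  "moves": [
    {"grip":0,"travel":[-1.4,-1.7,8],"rot":[0,0,-0.005]},
    {"grip":0,"travel":[-1.4,-1.7,14],"rot":[0,0,-0.005]},
    {"grip":0,"travel":[-1.4,-1.7,19],"rot":[0,0,-0.005]},
    {"grip":0,"travel":[-1.4,-1.7,22],"rot":[0,0,-0.005]},
    {"grip":0,"travel":[-1.4,-1.7,22],"rot":[0,0,-0.005]}
  ]
}}

```text
clock: 11.02
ee_pos: [552.6, -304.9, 11.5]
tool_rot: [2.925, -1.146, -0.003]
wrist_force: [-0.4, 0.5, 0.4]
grip_width: 1.001
```

Emit:
{"fn": "jog_arm", "kwargs": {
  "moves": [
    {"grip":80,"travel":[0,0,0],"rot":[0,0,0]},
    {"grip":150,"travel":[0,0,0],"rot":[0,0,0]},
    {"grip":180,"travel":[0,0,0],"rot":[0,0,0]},
    {"grip":190,"travel":[0,0,0],"rot":[0,0,0]},
    {"grip":190,"travel":[0,0,0],"rot":[0,0,0]}
  ]
}}

```text
clock: 11.43
ee_pos: [553.3, -305.4, 12.9]
tool_rot: [2.925, -1.146, 0.001]
wrist_force: [-1.0, 0.2, 0.1]
grip_width: 0.299
```

```bash
python3 - <<'E'
from h import *
go([553.4,-305.2,12],-42.95)
E
```

```text
t 11.43 p [ 553.3 -305.4   12.9] head -42.79 tiltz [ 3.e-04 -2.e-04 -1.e+00] q7 0.03 F [-1.   0.2  0.1] w 0.299
 travel [-0.  -0.2  0.9] rot [-0.     -0.0004  0.0028]
```

Emit:
{"fn": "jog_arm", "kwargs": {
  "moves": [
    {"grip":255,"travel":[0,0,1],"rot":[0,0,0]},
    {"grip":255,"travel":[0,0,1],"rot":[0,0,0]},
    {"grip":255,"travel":[0,0,1],"rot":[0,0,0]},
    {"grip":255,"travel":[0,0,1],"rot":[0,0,0]},
    {"grip":255,"travel":[0,0,1],"rot":[0,0,0]}
  ]
}}

```text
clock: 11.85
ee_pos: [553.7, -305.5, 12.3]
tool_rot: [2.925, -1.146, 0.002]
wrist_force: [0.6, -0.2, 5.4]
grip_width: 0.149
```

Emit:
{"fn": "jog_arm", "kwargs": {
  "moves": [
    {"grip":255,"travel":[0,0,-5],"rot":[0,0,0]},
    {"grip":255,"travel":[0,0,-20],"rot":[0,0,0]},
    {"grip":255,"travel":[0,0,-45],"rot":[0,0,0]},
    {"grip":255,"travel":[0,0,-70],"rot":[0,0,0]},
    {"grip":255,"travel":[0,0,-85],"rot":[0,0,0]}
  ]
}}

```text
clock: 12.27
ee_pos: [553.3, -305.6, 98.8]
tool_rot: [2.925, -1.146, 0.002]
wrist_force: [0.9, 0.8, -2.1]
grip_width: 0.153
```

Emit:
{"fn": "jog_arm", "kwargs": {
  "moves": [
    {"grip":255,"travel":[0,0,0],"rot":[0,0,0]},
    {"grip":255,"travel":[0,0,0],"rot":[0,0,0]},
    {"grip":255,"travel":[0,0,0],"rot":[0,0,0]}
  ]
}}

```text
clock: 12.52
ee_pos: [552.5, -304.5, 95.3]
tool_rot: [-2.925, 1.146, 0.003]
wrist_force: [-0.0, 0.4, -2.7]
grip_width: 0.156
```

```bash
cat >> h.py <<'E'
def lidfit(W,r,t):
    """lid top face & handle in tool frame; lid x ~ -tool x"""
    L=(W-t)@r.as_matrix()
    hm=(np.abs(L[...,0])<12)&(np.abs(L[...,1])<60)&(L[...,2]<-20)&(L[...,2]>-32)
    m=(np.abs(L[...,0])<120)&(np.abs(L[...,1])<80)&(np.abs(L[...,2])<8)
    P=L[m]
    A=np.c_[P[:,:2],np.ones(len(P))];k=np.linalg.lstsq(A,P[:,2],rcond=None)[0]
    g=np.abs(A@k-P[:,2])<1.5;k=np.linalg.lstsq(A[g],P[g][:,2],rcond=None)[0]
    print("lid top plane slopes",np.round(k,4),len(P))
    return L,P[g],m
E
python3 - <<'E'
from h import *
go([553.4,-305.2,96],-42.95)
s,t,r=tool();c=get_calibration("wrist");p,d=snapshot("wrist");W=cloud(d,c);np.savez("w10.npz",W=W,p=p,t=t,r=r.as_matrix())
cv2.imwrite("pics/w10.png",p[:,:,::-1])
L,P,m=lidfit(W,r,t)
print(np.round(cv2.minAreaRect(P[:,:2].astype(np.float32))[0],1),cv2.minAreaRect(P[:,:2].astype(np.float32))[1:],np.round(cv2.approxPolyDP(cv2.convexHull(P[:,:2].astype(np.float32)),5,True)[:,0],1).tolist())
E
```

```text
t 12.52 p [ 552.5 -304.5   95.3] head -42.77 tiltz [-0.0019  0.0011 -1.    ] q7 -0.01 F [-0.   0.4 -2.7] w 0.156
 travel [ 1.1 -0.1 -0.7] rot [0.0005 0.0022 0.0031]
lid top plane slopes [ 1.200e-03 -3.700e-03  2.443e+00] 35868
[-20.1   0.7] ((97.79100799560547, 165.0251007080078), 87.17414093017578) [[59.599998474121094, -51.5], [59.099998474121094, 25.700000762939453], [11.300000190734863, 48.099998474121094], [-100.69999694824219, 41.29999923706055], [-99.69999694824219, -42.400001525878906]]
```

View pics/w10.png

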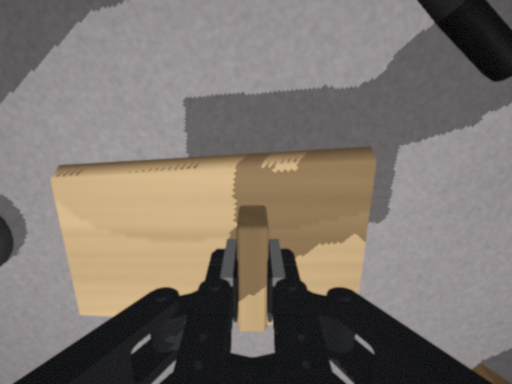

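```bash
python3 - <<'E'
from h import *
go([544.2,-140.3,92],-77.95)
E
```

```text
t 12.57 p [ 552.3 -304.4   95. ] head -42.77 tiltz [-0.0026  0.0012 -1.    ] q7 -0.01 F [-0.6  0.4 -0.8] w 0.151
 travel [-117.4 -115.     3.2] rot [0.0017 0.0024 0.6139]
```

Emit:
{"fn": "jog_arm", "kwargs": {
  "moves": [
    {"grip":255,"travel":[-14,-14,0],"rot":[0,0,0.08]},
    {"grip":255,"travel":[-34,-34,0],"rot":[0,0,0.19]},
    {"grip":255,"travel":[-54,-54,0],"rot":[0,0,0.3]},
    {"grip":255,"travel":[-76,-75,0],"rot":[0,0,0.41]},
    {"grip":255,"travel":[-95,-94,0],"rot":[0,0,0.51]}
  ]
}}

```text
clock: 12.98
ee_pos: [546.1, -169.6, 95.1]
tool_rot: [2.536, -1.853, -0.004]
wrist_force: [0.2, -0.3, -1.9]
grip_width: 0.151
```

```bash
python3 - <<'E'
from h import *
go([544.2,-140.3,92],-77.95)
E
```

```text
t 12.98 p [ 546.1 -169.6   95.1] head -72.32 tiltz [-2.8e-03  7.0e-04 -1.0e+00] q7 -0.71 F [ 0.2 -0.3 -1.9] w 0.151
 travel [-28.5  -7.1   3.1] rot [0.0026 0.0014 0.0983]
```

Emit:
{"fn": "jog_arm", "kwargs": {
  "moves": [
    {"grip":255,"travel":[-15,-3.7,1],"rot":[0,0,0.06]},
    {"grip":255,"travel":[-29.5,-7.4,3],"rot":[0,0,0.104]},
    {"grip":255,"travel":[-29.5,-7.4,3],"rot":[0,0,0.104]},
    {"grip":255,"travel":[-29.5,-7.4,3],"rot":[0,0,0.104]},
    {"grip":255,"travel":[-29.5,-7.4,3],"rot":[0,0,0.104]}
  ]
}}

```text
clock: 13.4
ee_pos: [544.7, -142.3, 93.1]
tool_rot: [2.441, -1.975, -0.001]
wrist_force: [-0.5, -0.1, -1.6]
grip_width: 0.156
```

Emit:
{"fn": "jog_arm", "kwargs": {
  "moves": [
    {"grip":255,"travel":[0,0,0],"rot":[0,0,0]},
    {"grip":255,"travel":[0,0,0],"rot":[0,0,0]},
    {"grip":255,"travel":[0,0,0],"rot":[0,0,0]}
  ]
}}

```text
clock: 13.65
ee_pos: [545.1, -142.5, 93.7]
tool_rot: [2.441, -1.978, 0.0]
wrist_force: [0.6, 0.7, -2.2]
grip_width: 0.152
```

```bash
python3 - <<'E'
from h import *
go([544.2,-140.3,92],-77.95)
s,t,r=tool();c=get_calibration("wrist");p,d=snapshot("wrist");W=cloud(d,c);np.savez("w11.npz",W=W,p=p,t=t,r=r.as_matrix())
cv2.imwrite("pics/w11.png",p[:,:,::-1])
L,P,m=lidfit(W,r,t)
print(np.round(cv2.approxPolyDP(cv2.convexHull(P[:,:2].astype(np.float32)),4,True)[:,0],1).tolist())
boxfit(W)
for n in("top","scene"):
    p,d=snapshot(n);cv2.imwrite(f"pics/{n}11.png",p[:,:,::-1]);np.save(f"{n}11.npy",d)
E
```

```text
t 13.65 p [ 545.1 -142.5   93.7] head -78.04 tiltz [-0.e+00 -4.e-04 -1.e+00] q7 -0.85 F [ 0.6  0.7 -2.2] w 0.152
 travel [-2.3  0.4  1.7] rot [ 0.0001 -0.0004 -0.0016]
lid top plane slopes [ 4.0000e-04 -4.6000e-03  2.3831e+00] 35840
[[59.400001525878906, -51.20000076293945], [59.29999923706055, 26.899999618530273], [10.899999618530273, 48.0], [-100.30000305175781, 40.70000076293945], [-98.4000015258789, -42.599998474121094]]
  1 outer slope deg -0.41 y0 64.16
  1 inner slope deg -3.16 y0 46.45
  -1 outer slope deg -0.29 y0 -63.18
  -1 inner slope deg 3.16 y0 -44.82
  x ends 1 [-33.6  20.9] z 50.9 1635
  x ends -1 [-79.9  -8.6] z 50.9 3278
```

View pics/w11.png

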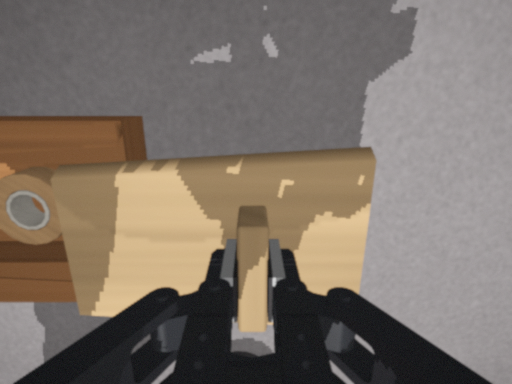

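View pics/scene11.png

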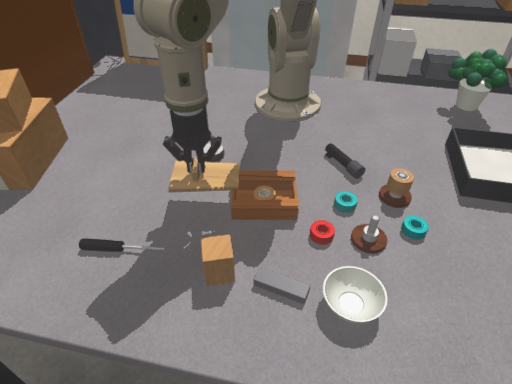

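Emit:
{"fn": "jog_arm", "kwargs": {
  "moves": [
    {"grip":255,"travel":[0,0.4,8],"rot":[0,0,-0.003]},
    {"grip":255,"travel":[0,0.4,16],"rot":[0,0,-0.003]},
    {"grip":255,"travel":[0,0.4,22],"rot":[0,0,-0.003]},
    {"grip":255,"travel":[0,0.4,26],"rot":[0,0,-0.003]},
    {"grip":255,"travel":[0,0.4,28],"rot":[0,0,-0.003]}
  ]
}}

```text
clock: 14.22
ee_pos: [544.2, -141.3, 64.5]
tool_rot: [2.444, -1.972, -0.002]
wrist_force: [-0.1, 0.5, -2.1]
grip_width: 0.147
```

Emit:
{"fn": "jog_arm", "kwargs": {
  "moves": [
    {"grip":255,"travel":[0,0,0],"rot":[0,0,0]},
    {"grip":255,"travel":[0,0,0],"rot":[0,0,0]},
    {"grip":255,"travel":[0,0,0],"rot":[0,0,0]}
  ]
}}

```text
clock: 14.47
ee_pos: [545.0, -141.6, 65.9]
tool_rot: [-2.445, 1.973, -0.001]
wrist_force: [0.3, -0.3, -1.2]
grip_width: 0.151
```

```bash
python3 - <<'E'
from h import *
go([545,-142,53],-77.85)
s,t,r=tool();c=get_calibration("wrist");p,d=snapshot("wrist");W=cloud(d,c)
cv2.imwrite("pics/w12.png",p[:,:,::-1])
b=np.radians(102.3);bx=np.array([np.cos(b),np.sin(b)]);by=np.array([-bx[1],bx[0]]);q=t[:2]-[512,16.5];print("box XY tcp",q@bx,q@by)
boxfit(W)
p,d=snapshot("scene");cv2.imwrite("pics/s12.png",cv2.resize(p[130:240,140:320,::-1],(792,484),interpolation=cv2.INTER_CUBIC))
E
```

```text
t 14.47 p [ 545.  -141.6   65.9] head -77.8 tiltz [ 3.e-04 -2.e-04 -1.e+00] q7 -0.82 F [ 0.3 -0.3 -1.2] w 0.151
 travel [ 0.4  0.1 12.9] rot [-0.0003 -0.0003  0.001 ]
box XY tcp -161.47602610144847 1.382072922915995
  1 outer slope deg -0.07 y0 64.2
  1 inner slope deg -5.91 y0 45.69
-1 outer few
-1 inner few
  x ends 1 [-68.7  -0.1] z 50.9 2180
  x ends -1 [-80.3 -29.4] z 50.9 3085
```

View pics/s12.png

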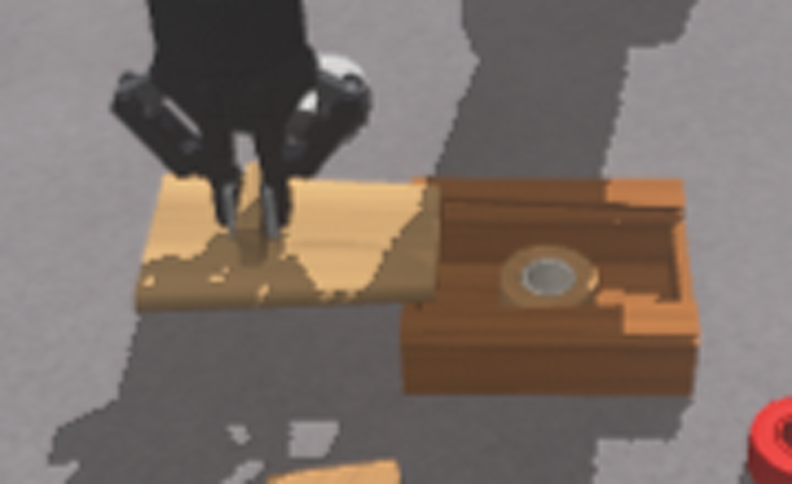

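View pics/w12.png

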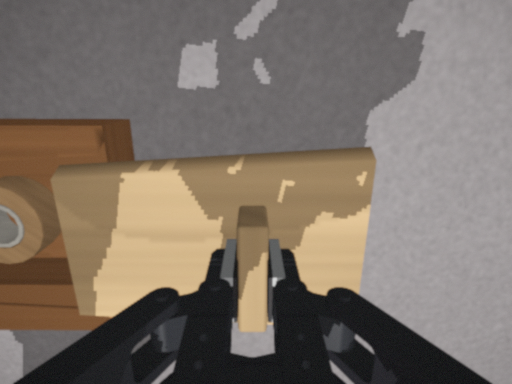

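Emit:
{"fn": "jog_arm", "kwargs": {
  "moves": [
    {"grip":255,"travel":[0,0.3,3],"rot":[0,0,0]},
    {"grip":255,"travel":[0,0.3,6],"rot":[0,0,0]},
    {"grip":255,"travel":[0,0.3,9],"rot":[0,0,0]},
    {"grip":255,"travel":[0,0.3,11],"rot":[0,0,0]},
    {"grip":255,"travel":[0,0.3,11],"rot":[0,0,0]}
  ]
}}

```text
clock: 14.98
ee_pos: [544.2, -141.4, 54.0]
tool_rot: [2.445, -1.972, -0.001]
wrist_force: [-0.1, -0.5, -1.3]
grip_width: 0.15
```

Emit:
{"fn": "jog_arm", "kwargs": {
  "moves": [
    {"grip":255,"travel":[0,0,0.5],"rot":[0,0,0]},
    {"grip":255,"travel":[0,0,1],"rot":[0,0,0]},
    {"grip":255,"travel":[0,0,1.5],"rot":[0,0,0]},
    {"grip":255,"travel":[0,0,1.5],"rot":[0,0,0]}
  ]
}}

```text
clock: 15.32
ee_pos: [544.6, -141.5, 53.2]
tool_rot: [2.445, -1.973, 0.0]
wrist_force: [-0.0, 0.7, -1.4]
grip_width: 0.149
```

```bash
python3 - <<'E'
from h import *
go([545,-142,53],-77.85)
E
```

```text
t 15.32 p [ 544.6 -141.5   53.2] head -77.79 tiltz [ 0.e+00 -1.e-04 -1.e+00] q7 -0.81 F [-0.   0.7 -1.4] w 0.149
 travel [ 0.5 -0.3  0.2] rot [ 0.     -0.0001  0.001 ]
```

Emit:
{"fn": "jog_arm", "kwargs": {
  "moves": [
    {"grip":255,"travel":[0,0,0.7],"rot":[0,0,0]},
    {"grip":255,"travel":[-8,0,0.7],"rot":[0,0,0]},
    {"grip":255,"travel":[-20,0,0.7],"rot":[0,0,0]},
    {"grip":255,"travel":[-32,0,0.7],"rot":[0,0,0]},
    {"grip":255,"travel":[-40,0,0.7],"rot":[0,0,0]}
  ]
}}

```text
clock: 15.73
ee_pos: [535.8, -100.6, 52.3]
tool_rot: [-2.446, 1.971, 0.001]
wrist_force: [-0.2, 0.6, -1.6]
grip_width: 0.151
```

```bash
cat >> h.py <<'E'
def bx():
    s,t,r=tool();b=np.radians(102.05);x=np.array([np.cos(b),np.sin(b)]);y=np.array([-x[1],x[0]]);q=t[:2]-[511.4,16.5];F=np.array(s["wrist_force"])
    print("lid box X,Y est",np.round(q@x+20.2,2),np.round(q@y-0.6,2),"z",round(t[2]-12.3,2),"F box",np.round([F[:2]@x,F[:2]@y,F[2]],1),"torque",np.round(s["ft_torque"],2))
E
python3 - <<'E'
from h import *
go([545,-142,53],-77.85);bx()
E
```

```text
t 15.73 p [ 535.8 -100.6   52.3] head -77.74 tiltz [-4.e-04  7.e-04 -1.e+00] q7 -0.89 F [-0.2  0.6 -1.6] w 0.151
 travel [42.4 -0.2 -0.7] rot [0.0002 0.0008 0.002 ]
lid box X,Y est -99.44 -0.03 z 40.03 F box [ 0.6  0.1 -1.6] torque [ 0.04  0.   -0.02]
```

Emit:
{"fn": "jog_arm", "kwargs": {
  "moves": [
    {"grip":255,"travel":[-8,0,0],"rot":[0,0,0.003]},
    {"grip":255,"travel":[-20,0,0],"rot":[0,0,0.003]},
    {"grip":255,"travel":[-32,0,0],"rot":[0,0,0.003]},
    {"grip":255,"travel":[-42,0,0],"rot":[0,0,0.003]},
    {"grip":255,"travel":[-46,0,0],"rot":[0,0,0.003]}
  ]
}}

```text
clock: 16.15
ee_pos: [526.1, -55.5, 52.4]
tool_rot: [-2.444, 1.974, 0.001]
wrist_force: [-0.1, 0.0, -2.0]
grip_width: 0.148
```

```bash
python3 - <<'E'
from h import *
go([545,-142,53],-77.9);bx()
E
```

```text
t 16.15 p [526.1 -55.5  52.4] head -77.86 tiltz [-3.e-04  7.e-04 -1.e+00] q7 -0.98 F [-0.1  0.  -2. ] w 0.148
 travel [88.5 -0.3 -0.7] rot [0.0002 0.0008 0.0007]
lid box X,Y est -53.28 0.02 z 40.07 F box [ 0.   0.1 -2. ] torque [-0.02  0.01  0.01]
```

Emit:
{"fn": "jog_arm", "kwargs": {
  "moves": [
    {"grip":255,"travel":[-8,0,0],"rot":[0,0,0]},
    {"grip":255,"travel":[-18,0,0],"rot":[0,0,0]},
    {"grip":255,"travel":[-26,0,0],"rot":[0,0,0]},
    {"grip":255,"travel":[-32,0,0],"rot":[0,0,0]},
    {"grip":255,"travel":[-34,0,0],"rot":[0,0,0]}
  ]
}}

```text
clock: 16.57
ee_pos: [519.1, -22.8, 52.4]
tool_rot: [-2.443, 1.975, 0.001]
wrist_force: [0.1, 0.2, -2.1]
grip_width: 0.15
```

```bash
python3 - <<'E'
from h import *
go([545,-142,53],-77.9);bx()
s,t,r=tool();c=get_calibration("wrist");p,d=snapshot("wrist");W=cloud(d,c)
cv2.imwrite("pics/w13.png",p[:,:,::-1])
b=np.radians(102.05);x=np.array([np.cos(b),np.sin(b)]);y=np.array([-x[1],x[0]])
Q=W[...,:2]-[511.4,16.5];X=Q@x;Y=Q@y;Z=W[...,2]
# lid top (z~50) vs rails (z~51): print rail edges
boxfit(W)
p,d=snapshot("scene");cv2.imwrite("pics/s13.png",cv2.resize(p[130:240,180:320,::-1],(784,616)[:2],interpolation=cv2.INTER_CUBIC)[:600])
E
```

```text
t 16.57 p [519.1 -22.8  52.4] head -77.88 tiltz [-3.e-04  4.e-04 -1.e+00] q7 -1.06 F [ 0.1  0.2 -2.1] w 0.15
 travel [122.   -0.3  -0.7] rot [0.0002 0.0004 0.0003]
lid box X,Y est -19.84 0.09 z 40.09 F box [ 0.1 -0.2 -2.1] torque [-0.07  0.01 -0.03]
  1 outer slope deg -4.25 y0 62.03
  1 inner slope deg 16.56 y0 20.81
  -1 outer slope deg -0.33 y0 -63.1
  -1 inner slope deg -0.38 y0 -38.74
  x ends 1 [-51.3  80.7] z 50.7 2499
  x ends -1 [-88.3  79.4] z 50.7 17625h.py:34: RankWarning: Polyfit may be poorly conditioned
  k=np.polyfit(xx,v,1);res=np.array(v)-np.polyval(k,xx);k=np.polyfit(np.array(xx)[abs(res)<2],np.array(v)[abs(res)<2],1)
```

View pics/w13.png

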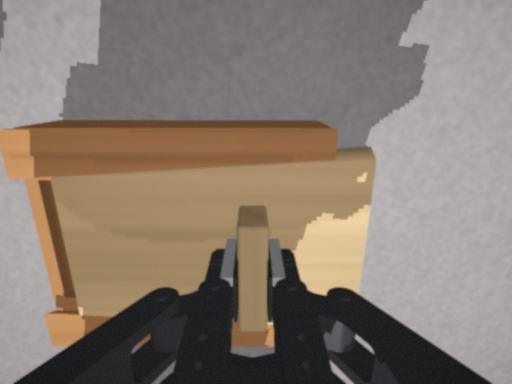

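View pics/s13.png

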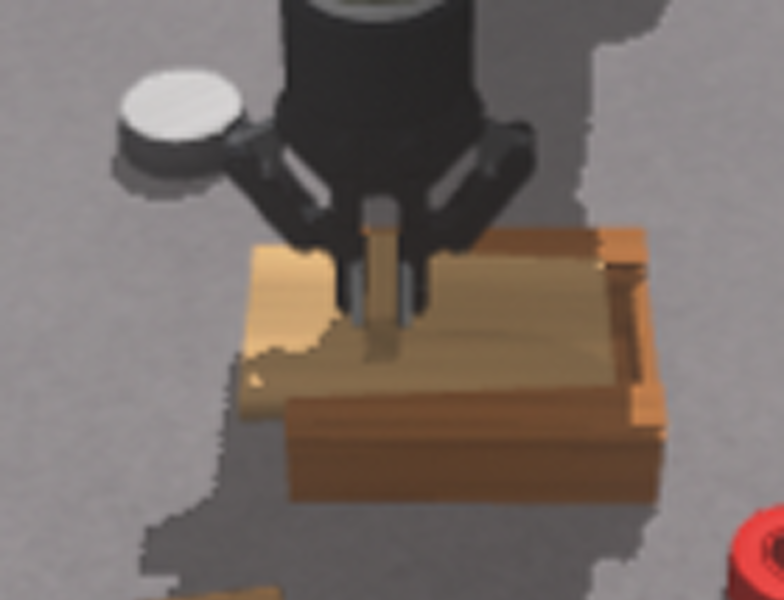

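Emit:
{"fn": "jog_arm", "kwargs": {
  "moves": [
    {"grip":255,"travel":[-3,0,0.2],"rot":[0,0,0]},
    {"grip":255,"travel":[-6,0,0.3],"rot":[0,0,0]},
    {"grip":255,"travel":[-9,0,0.3],"rot":[0,0,0]},
    {"grip":255,"travel":[-12,0,0.3],"rot":[0,0,0]},
    {"grip":255,"travel":[-13,0,0.3],"rot":[0,0,0]}
  ]
}}

```text
clock: 17.08
ee_pos: [517.1, -11.3, 52.4]
tool_rot: [-2.442, 1.976, -0.002]
wrist_force: [3.2, -2.1, -2.5]
grip_width: 0.151
```

```bash
python3 - <<'E'
from h import *
go([545,-142,53],-77.9);bx()
E
```

```text
t 17.08 p [517.1 -11.3  52.4] head -77.95 tiltz [ 1.1e-03 -3.0e-04 -1.0e+00] q7 -1.08 F [ 3.2 -2.1 -2.5] w 0.151
 travel [133.7  -0.   -0.6] rot [-0.001  -0.0005 -0.0009]
lid box X,Y est -8.13 -0.36 z 40.07 F box [-2.7 -2.7 -2.5] torque [-0.41 -0.77  0.03]
```

Emit:
{"fn": "jog_arm", "kwargs": {
  "moves": [
    {"grip":255,"travel":[0,-0.8,0],"rot":[0,0,0]},
    {"grip":255,"travel":[0,-0.8,0],"rot":[0,0,0]},
    {"grip":255,"travel":[-1.5,-0.8,0],"rot":[0,0,0]},
    {"grip":255,"travel":[-3,-0.8,0],"rot":[0,0,0]},
    {"grip":255,"travel":[-3,-0.8,0],"rot":[0,0,0]}
  ]
}}

```text
clock: 17.5
ee_pos: [516.8, -8.4, 52.3]
tool_rot: [2.442, -1.976, 0.0]
wrist_force: [0.4, 0.3, 1.4]
grip_width: 0.152
```

```bash
python3 - <<'E'
from h import *
go([545,-142,53],-77.9);bx()
E
```

```text
t 17.5 p [516.8  -8.4  52.3] head -77.97 tiltz [ 1.e-04 -1.e-04 -1.e+00] q7 -1.09 F [0.4 0.3 1.4] w 0.152
 travel [136.6   0.2  -0.7] rot [-0.0001 -0.0002 -0.0012]
lid box X,Y est -5.26 -0.64 z 39.96 F box [ 0.2 -0.5  1.4] torque [-0.2  -0.07  0.  ]
```

Side force relieved. Advance in small steps to the wedge.

Emit:
{"fn": "jog_arm", "kwargs": {
  "moves": [
    {"grip":255,"travel":[-1,-0.2,0],"rot":[0,0,0]},
    {"grip":255,"travel":[-2,-0.2,0],"rot":[0,0,0]},
    {"grip":255,"travel":[-3,-0.2,0],"rot":[0,0,0]},
    {"grip":255,"travel":[-3,-0.2,0],"rot":[0,0,0]}
  ]
}}

```text
clock: 17.83
ee_pos: [516.3, -5.4, 52.3]
tool_rot: [2.442, -1.976, 0.0]
wrist_force: [0.6, -2.1, 2.1]
grip_width: 0.148
```

```bash
python3 - <<'E'
from h import *
go([545,-142,53],-77.9);bx()
E
```

```text
t 17.83 p [516.3  -5.4  52.3] head -77.96 tiltz [ 0.e+00 -1.e-04 -1.e+00] q7 -1.1 F [ 0.6 -2.1  2.1] w 0.148
 travel [139.6   0.5  -0.7] rot [-0.     -0.0001 -0.0011]
lid box X,Y est -2.2 -0.86 z 39.96 F box [-2.2 -0.1  2.1] torque [-0.3   0.02  0.01]
```

Emit:
{"fn": "jog_arm", "kwargs": {
  "moves": [
    {"grip":255,"travel":[-0.7,0,0],"rot":[0,0,0]},
    {"grip":255,"travel":[-1.4,0,0],"rot":[0,0,0]},
    {"grip":255,"travel":[-2,0,0],"rot":[0,0,0]},
    {"grip":255,"travel":[-2,0,0],"rot":[0,0,0]}
  ]
}}

```text
clock: 18.17
ee_pos: [516.0, -3.9, 52.3]
tool_rot: [2.442, -1.976, 0.001]
wrist_force: [0.6, -4.0, 2.7]
grip_width: 0.155
```

```bash
python3 - <<'E'
from h import *
go([545,-142,53],-77.9);bx()
E
```

```text
t 18.17 p [516.   -3.9  52.3] head -77.98 tiltz [ 4.e-04 -7.e-04 -1.e+00] q7 -1.1 F [ 0.6 -4.   2.7] w 0.155
 travel [141.1   0.4  -0.6] rot [-0.0002 -0.0007 -0.0014]
lid box X,Y est -0.71 -0.86 z 39.98 F box [-4.   0.3  2.7] torque [-0.8  -0.16  0.01]
```

Emit:
{"fn": "jog_arm", "kwargs": {
  "moves": [
    {"grip":255,"travel":[-0.5,0,0],"rot":[0,0,0]},
    {"grip":255,"travel":[-1,0,0],"rot":[0,0,0]},
    {"grip":255,"travel":[-1,0,0],"rot":[0,0,0]},
    {"grip":255,"travel":[-1,0,0],"rot":[0,0,0]}
  ]
}}

```text
clock: 18.5
ee_pos: [516.0, -3.9, 52.3]
tool_rot: [2.44, -1.977, 0.003]
wrist_force: [2.5, -6.8, 0.0]
grip_width: 0.15
```

```bash
python3 - <<'E'
from h import *
go([545,-142,53],-77.9);bx()
E
```

```text
t 18.5 p [516.   -3.9  52.3] head -78.02 tiltz [ 9.0e-04 -1.7e-03 -1.0e+00] q7 -1.1 F [ 2.5 -6.8  0. ] w 0.15
 travel [141.2   0.3  -0.5] rot [-0.0005 -0.0018 -0.0022]
lid box X,Y est -0.67 -0.86 z 39.95 F box [-7.1 -1.1  0. ] torque [-1.33 -0.48  0.15]
```

Emit:
{"fn": "jog_arm", "kwargs": {
  "moves": [
    {"grip":255,"travel":[-0.7,0,0],"rot":[0,0,0]},
    {"grip":255,"travel":[-1.4,0,0],"rot":[0,0,0]},
    {"grip":255,"travel":[-1.8,0,0],"rot":[0,0,0]},
    {"grip":255,"travel":[-1.8,0,0],"rot":[0,0,0]}
  ]
}}

```text
clock: 18.83
ee_pos: [516.0, -3.8, 52.3]
tool_rot: [2.438, -1.978, 0.006]
wrist_force: [5.7, -12.1, -3.3]
grip_width: 0.15
```

```bash
python3 - <<'E'
from h import *
go([545,-142,53],-77.9);bx()
c=get_calibration("wrist");p,d=snapshot("wrist")
cv2.imwrite("pics/w14.png",p[:,:,::-1])
p,d=snapshot("scene");cv2.imwrite("pics/s14.png",cv2.resize(p[130:240,180:320,::-1],(784,616)[:2],interpolation=cv2.INTER_CUBIC)[:600])
E
```

```text
t 18.83 p [516.   -3.8  52.3] head -78.11 tiltz [ 0.0019 -0.0038 -1.    ] q7 -1.11 F [  5.7 -12.1  -3.3] w 0.15
 travel [ 1.412e+02  1.000e-01 -1.000e-01] rot [-0.0011 -0.0041 -0.0037]
lid box X,Y est -0.66 -0.86 z 39.97 F box [-13.   -3.1  -3.3] torque [-2.31 -0.94  0.2 ]
```

View pics/w14.png

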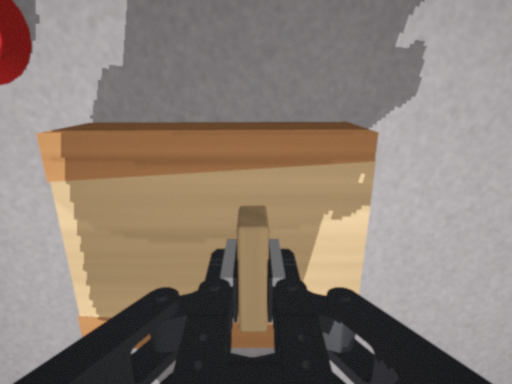

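View pics/s14.png

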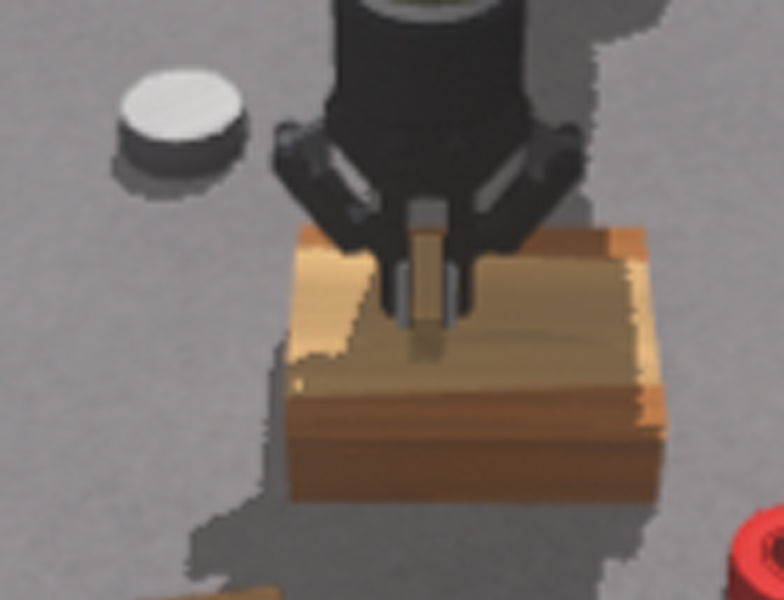

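Emit:
{"fn": "jog_arm", "kwargs": {
  "moves": [
    {"grip":255,"travel":[-0.3,-0.5,0.3],"rot":[0,0,0]},
    {"grip":255,"travel":[-0.7,-0.8,0.3],"rot":[0,0,0]},
    {"grip":255,"travel":[-0.7,-0.8,0.3],"rot":[0,0,0]},
    {"grip":255,"travel":[-0.7,-0.8,0.3],"rot":[0,0,0]}
  ]
}}

```text
clock: 19.27
ee_pos: [516.0, -3.8, 52.3]
tool_rot: [2.437, -1.979, 0.005]
wrist_force: [0.1, -14.1, 4.2]
grip_width: 0.153
```

```bash
python3 - <<'E'
from h import *
go([545,-142,53],-77.9);bx()
E
```

```text
t 19.27 p [516.   -3.8  52.3] head -78.16 tiltz [ 6.e-04 -4.e-03 -1.e+00] q7 -1.11 F [  0.1 -14.1   4.2] w 0.153
 travel [141.2  -0.   -0.2] rot [ 0.0002 -0.004  -0.0045]
lid box X,Y est -0.62 -0.88 z 39.97 F box [-13.8   2.8   4.2] torque [-2.74  0.06  0.3 ]
```

Emit:
{"fn": "jog_arm", "kwargs": {
  "moves": [
    {"grip":255,"travel":[1,0.2,0],"rot":[0,0,0]},
    {"grip":255,"travel":[2,0.4,0],"rot":[0,0,0]},
    {"grip":255,"travel":[2.6,0.4,0],"rot":[0,0,0]},
    {"grip":255,"travel":[2.6,0.4,0],"rot":[0,0,0]}
  ]
}}

```text
clock: 19.6
ee_pos: [516.0, -3.8, 52.2]
tool_rot: [2.44, -1.977, 0.001]
wrist_force: [-1.6, -5.2, 5.7]
grip_width: 0.154
```

```bash
python3 - <<'E'
from h import *
go([545,-142,53],-77.9);bx()
E
```

```text
t 19.6 p [516.   -3.8  52.2] head -78.03 tiltz [-1.e-04 -9.e-04 -1.e+00] q7 -1.1 F [-1.6 -5.2  5.7] w 0.154
 travel [141.2   0.3  -0.6] rot [ 0.0003 -0.0009 -0.0023]
lid box X,Y est -0.62 -0.87 z 39.94 F box [-4.8  2.7  5.7] torque [-1.23  0.37  0.14]
```

Emit:
{"fn": "jog_arm", "kwargs": {
  "moves": [
    {"grip":200,"travel":[0.8,0.4,-0.2],"rot":[0,0,0]},
    {"grip":150,"travel":[0.8,0.4,-0.2],"rot":[0,0,0]},
    {"grip":120,"travel":[0.8,0.4,-0.2],"rot":[0,0,0]},
    {"grip":120,"travel":[0.8,0.4,-0.2],"rot":[0,0,0]},
    {"grip":120,"travel":[0.8,0.4,-0.2],"rot":[0,0,0]}
  ]
}}

```text
clock: 20.02
ee_pos: [515.7, -2.9, 51.9]
tool_rot: [2.443, -1.975, -0.001]
wrist_force: [0.1, -0.3, 0.2]
grip_width: 0.529
```

Emit:
{"fn": "jog_arm", "kwargs": {
  "moves": [
    {"grip":120,"travel":[0,0,-10],"rot":[0,0,0]},
    {"grip":120,"travel":[0,0,-35],"rot":[0,0,0]},
    {"grip":120,"travel":[0,0,-70],"rot":[0,0,0]},
    {"grip":120,"travel":[0,0,-100],"rot":[0,0,0]},
    {"grip":120,"travel":[0,0,-105],"rot":[0,0,0]}
  ]
}}

```text
clock: 20.43
ee_pos: [518.5, -4.0, 162.6]
tool_rot: [-2.437, 1.974, -0.008]
wrist_force: [0.8, -0.5, 0.4]
grip_width: 0.529
```

Emit:
{"fn": "jog_arm", "kwargs": {
  "moves": [
    {"grip":120,"travel":[30,-15,-10],"rot":[0,0,0]},
    {"grip":120,"travel":[30,-15,-10],"rot":[0,0,0]},
    {"grip":120,"travel":[30,-15,-10],"rot":[0,0,0]},
    {"grip":120,"travel":[30,-15,-10],"rot":[0,0,0]}
  ]
}}

```text
clock: 20.77
ee_pos: [536.5, -29.7, 167.0]
tool_rot: [2.441, -1.977, -0.001]
wrist_force: [0.4, -0.1, 0.1]
grip_width: 0.53
```

```bash
python3 - <<'E'
from h import *
go([545,-142,53],-77.9)
s,t,r=tool();c=get_calibration("wrist");p,d=snapshot("wrist");W=cloud(d,c);np.savez("w15.npz",W=W,p=p)
cv2.imwrite("pics/w15.png",p[:,:,::-1])
b=np.radians(102.05);x=np.array([np.cos(b),np.sin(b)]);y=np.array([-x[1],x[0]])
Q=W[...,:2]-[511.4,16.5];X=Q@x;Y=Q@y;Z=W[...,2]
for nm,m in(("lid",(np.abs(Y)<34)&(np.abs(Z-50)<4)&(abs(X)<95)),("rail-",(Y<-56)&(Y>-62)&(np.abs(Z-51)<4)),("rail+",(Y>57)&(Y<62)&(np.abs(Z-51)<4))):
    if m.sum()>20: print(nm,np.percentile(X[m],[.5,99.5]).round(1),np.median(Z[m]).round(2),m.sum())
m=(np.abs(Y)<40)&(Z>35)&(Z<45)&False
hm=(np.abs(Y)<40)&(Z>74)&(Z<82)&(abs(X)<60);P=np.stack([X[hm],Y[hm]],1).astype(np.float32);print("handle",len(P),cv2.minAreaRect(P),np.median(Z[hm]))
mm=(np.abs(Y)<34)&(np.abs(Z-50)<3)&(abs(X)<75);A=np.c_[X[mm],Y[mm],np.ones(mm.sum())];print("plane",np.linalg.lstsq(A,Z[mm],rcond=None)[0])
p,d=snapshot("scene");cv2.imwrite("pics/s15.png",p[:,:,::-1])
E
```

```text
t 20.77 p [536.5 -29.7 167. ] head -78.02 tiltz [-5.e-04 -1.e-04 -1.e+00] q7 -1.13 F [ 0.4 -0.1  0.1] w 0.53
 travel [111.6  14.9 114. ] rot [ 0.0006 -0.     -0.002 ]
lid [-79.6  79. ] 49.99 11293
rail- [-78.6  79.6] 50.91 1332
rail+ [-79.2  79.4] 51.15 573
handle 1089 ((-20.37514877319336, 0.049274444580078125), (55.845497131347656, 14.234227180480957), 89.9539566040039) 77.80118585897058
plane [3.62934312e-04 1.66419130e-03 5.00032583e+01]
```

View pics/w15.png

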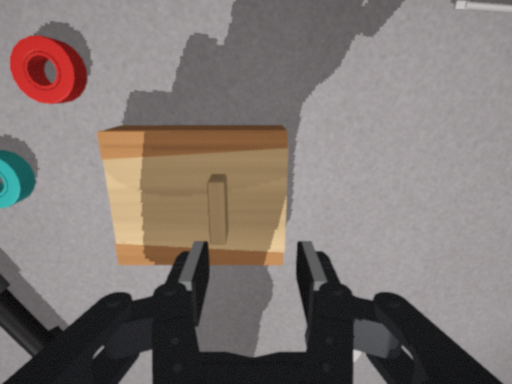

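View pics/s15.png

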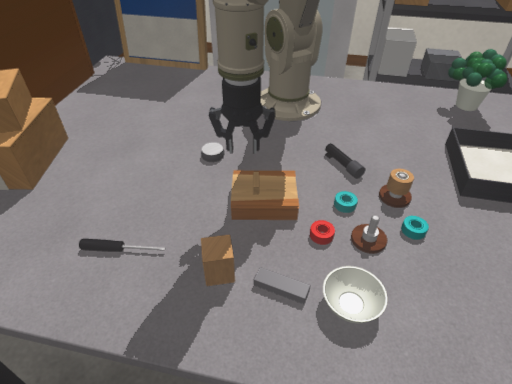

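```bash
python3 -c "
from h import *
print(finish_job());go([0,0,0],0)"
```

```text
the job is handed in; nothing more can be done
None
the job is handed in; nothing more can be done
```

The narrow roll is lying flat on the box floor and the lid is pushed home in its way. The job is handed in after about 21 of the 72 s, and no verdict was reported.

- **Roll:** I lifted it off its spindle and lowered it until it touched the floor of the box, at about 4.6 N. After release the wrist picture showed it flat and central. My numeric position fit at that point was spoiled by the box walls, so that check rests on the picture. The lid now hides the roll.
- **Lid:** It went in narrow end first from about 140 mm short of home. There was a small side load of about 3 N near 8 mm short, which I relieved by shifting sideways. I then pushed it to about 14 N. It took hold at about 4 N and moved only about 0.1 mm more.
- **Last checks, gripper clear:** Lid ends are within about 1 mm of the box ends, its sideways position within 0.1 mm and its yaw within 0.1°, all close to the camera's own accuracy. It lies level, and its handle had not moved on release.
- **Not measured:** I did not test the wedge force that remains after release with a tug.
- **Rest of the bench:** In the last scene picture the wide roll is still on its spindle and the other things look unmoved. I checked that by eye only.

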